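# Hang a flange plate from the stock rack on the rail by an S-hook

## Robot

A 6-joint arm with a two-finger parallel gripper is mounted at the origin on the work surface. World frame = base frame: x ahead of the robot, y to its left, z up, the work surface at z = 0. Lengths are in m, angles in degrees, forces in N, time in s.
With the tool pointing down it reaches from about 0.375 to 0.9 m from the base axis. Payload 3.1 kg.
Tool frame: the origin (TCP) lies midway between the tips of the shut fingers; the grasp point (between the pads) lies 19 mm behind it; x points along the fingers, z is the direction in which the jaws open and shut, and the axes are right-handed (so a half turn about x gives the same grasp; the last joint's range is limited). The gripper opens to 87 mm and grips with 3 to 60 N. Pads are 19 mm wide; open, the fingers measure 117 mm over their backs; the gripper's body (75 mm by 190 mm) begins 51 mm behind the grasp point.
Start: joints at [-79.097, 30.224, 82.088, -0, 67.689, -10.227], TCP at [0.225, -0.583, 0.223] pointing down, gripper open.
Joint ranges: [-176.69, 176.69], [-43.24, 126.21], [12.49, 139.97], [-82, 262], [0, 151.66], [-163.58, 163.58]. Speed limits (degrees/s): [159.86, 159.86, 180, 180, 180, 180].

## Interface

Orientations are given as a 3x3 rotation matrix whose columns are the frame's x, y, z axes.
In Python, from rig import * gives the robot as it stands.
- The arm moves only by the tool play_rows, never from a script. Its argument "rows" is a list that holds one entry, the list of rows, each a list of 7 numbers: the shift along the tool's x, y, z in m, then the turn, a rotation vector about the tool's x, y, z in degrees, then the finger opening in m, from 0 to 0.087. A call has 1 to 12 rows; each row is the pose to reach, as a shift and turn from the pose commanded when the call began, along the tool's axes at that moment; what a row does not reach only later rows make up. A row lasts 1/10 s, in which the tool goes at most 50 mm and 8.59 degrees, less where a joint would pass 70% of its speed; a pose out of reach is approached as far as the arm can. A call with a gripper value outside its range is refused whole. The fingers move at their own pace and stop on an object; the grip force is fixed at half the most. Time passes only in rows, so rows that repeat a pose let the fingers close. It gives the time, the measured TCP pose, the force and the opening at its end, in the units of the state.
- read_state(): the state, without advancing time (a new reading comes with each control period).
- capture(name): name is "scene" or "top" or "wrist"; returns a dict with "pixels" (400x640x3 uint8, red, green, blue), "intrinsics" (3x3 intrinsics, pixels), "rvec" (rotation vector, rad) and "tvec" (3), from world to camera coordinates, as OpenCV has them. Camera axes: x right, y down, z forward; pixel columns grow to the right and rows downward; lengths in m; the calibration is good to about 2 mm. A picture is of the moment at which its call begins. There is no depth.
- hand_in(): hands the job in, once; it reports no verdict.
Trained networks look in the newest picture that a camera, given by its name, has taken for a name from the list of things; names that differ only in an ending like _2 or _b are one class to them, and where a whole thing is asked for, a point or a joint stands for the part that bears it (a point fixed in the world has none). Each returns a list of dicts, best first, with "p" (0 to 1); they miss things now and then, are a little off and sometimes report something else, mostly with a low value. They report only what shows in the picture. A call takes as long as a camera call.
- trace(camera, target): "mask" (400x640 bool, what is visible of it) and "at" ([column, row] in pixels, amid what is visible of it).
The state is a dict: "time_s": time; "joint_positions": joint angles; "qvel": joint speeds; "tau": joint torques, N m; "position": TCP position; "tcp_rot": TCP orientation; "force": force on the tool from outside, world axes, zero at the start; "moment": the same for the moment, N m; "opening": opening from 0.0 (shut) to 1.0 (fully open).
Only numpy, scipy, OpenCV 4.12 (cv2) and the standard library are available. Lean on these libraries where they do the work, as an engineer would, in place of code of your own. Each camera call takes 0.05 s, during which the arm holds its last target.

## Task

Lift the plate that has the small upper hole out of the wooden stock rack, stand it upright in the slot of the bench stand and let go of it. Then take the empty S-hook off the rail, pass its lower bend through the plate's upper hole, lift the plate out of the stand with the hook alone, and hang the hook back on the rail so that the plate hangs from it, free and still. Leave the other plate and the oil bottle, can and pipe piece where they are.

Things in the scene. Friction and masses are not known exactly. Their poses are not given: they have to be found in the camera images.
- plate_center (a point): Centre of the flange plate to hang: flat bare steel, 130 tall, 70 wide, 8 mm thick, 0.4 kg; the taller of the two plates in the rack, the only one with two holes. Stands upright in either slot of the rack. x: normal to its flat faces (both alike), y: along its width, z: up, towards the end with the small hole. Lower and upper edge 65 mm below and above this point.
- plate_eye (a point): Centre of the plate's small upper hole, round, 26 mm across, right through the 8 mm thickness: 38 mm above the plate's centre, 14 mm of solid plate above it. Axes as the plate's; the hole runs along x. (The 35 mm middle bore, 12 mm below the plate's centre, is not to be used.)
- rack: Wooden stock rack, fixed, place and yaw vary; origin under its centre, on the bench. Base 90 (x) by 250 (y) mm, 10 mm thick; plates stand on it in two slots 11 mm wide, at x = 0, y about +60 and -60 mm. A backboard on the -x (robot) side, 15 mm thick, reaches 118 mm above the bench and covers most of the small hole; the plate's top stands at 140 mm. A lip on the +x side reaches 35 mm.
- stand_slot (a point): Centre of the slot floor of the bench stand, 10 mm above the bench; fixed, place and yaw vary. x: across the slot, y: along it, z: up. Slot 11 mm wide, 90 mm long, ends open, between 22 mm thick wooden cheeks 26 mm high above the slot floor; outward leaning steel lips on them guide the plate in and reach 37 mm above the slot floor, 16 mm from the slot's middle. Base 130 (x) by 110 (y) mm.
- rail_mid (a point): Middle of the rail's centre line: a level round bar 12 mm in diameter, 280 mm long along this frame's y, 265 mm above the bench, on a round post (16 mm) at either end with a foot 70 mm across. Fixed; place and yaw vary. x: level, square to the bar.
- hook_grip (a point): Middle of the straight upright part (38 mm long) of the S-hook's upper bend, the place to hold it. S-hook: dark 8 mm round steel, 130 mm tall, 0.10 kg, flat in its x-z plane (y square to that plane, z up as it hangs). At the start it hangs on the rail with its y along the rail. The upper bend opens downwards, with this straight part on its -x side and a short tip on its +x side.
- hook_seat (a point): Bottom of the S-hook's lower bend, on the bar's centre line, where the plate hangs; 28 mm in +x and 81 mm below hook_grip. Hook axes. The hook's centre line as (x, z) in mm from here, straight between points: lower tip (-22,7), (-8,0), (6,0), (18,4), (24,14), (24,34), (-28,62), (-28,100), (-20,113), top (0,122), (20,113), (28,100), upper tip (28,90).
- hook_tip (a point): End of the centre line of the lower bend's low tip: 22 mm in -x and 7 mm above hook_seat (round end of 4 mm radius). This end goes through the plate's hole, moving along the hook's -x.
- hook_heel (a point): Point on the S-hook's lower bend behind the seat: 24 mm in +x and 20 mm above hook_seat. With the hook through the hole the plate is between the tip and this point.
- hook_crown (a point): Where the rail's centre line lies when the S-hook hangs on it, inside the upper bend: 111 mm above hook_seat, 11 mm below the top of the bar's centre line.
- blank_center (a point): Centre of the other steel plate, to be left in the rack: 110 tall, 70 wide, 8 mm thick, with only the 35 mm bore in its middle. Axes as the plate's.
- oil_center (a point): Centre of a grey oil bottle, 64 mm in diameter, 190 mm tall, standing. Leave alone.
- can_center (a point): Centre of a bare metal can, 70 mm in diameter, 110 mm tall, standing. Leave alone.
- pipe_center (a point): Centre of a short upright piece of pipe, 60 mm outside diameter, 90 mm tall. Leave alone.

How it is judged:
By the outcome, as a careful person would: the job done as asked, in the order asked, and still so for the second after the job is handed in, with the robot touching nothing.
It also fails if it takes over 67 s, if anything falls off the work surface, if the arm or the gripper's body presses on something with over 40 N, if the wrist force passes 120 N, or if a joint passes its speed limit or range.

## Working session

There is one attempt and no reset: what is moved stays moved. The work goes in short steps, Python scripts to look and compute and a tool call to move; the robot and the scene stay as the last step left them, time stands still between calls to the robot, and variables do not carry over. Pictures are saved under pics/ and viewed, and the job is handed in when it is done.

Besides the shell and the picture viewer there is one more tool, called after "Call:" by a JSON object that holds its "name" and its "arguments". play_rows: Moves the arm, as the interface text tells. Its arguments: {"type":"object","properties":{"rows":{"type":"array"}},"required":["rows"]}

```bash
ls; mkdir -p pics; cat > h.py <<'E'
from rig import *
import numpy as np, cv2
def snap(n,f):
    c=capture(n); cv2.imwrite('pics/'+f+'.png',cv2.cvtColor(c['pixels'],cv2.COLOR_RGB2BGR)); 
    return c
E
python3 - <<'E'
from h import *
for n in ['scene','top','wrist']:
    c=snap(n,n+'0'); R=cv2.Rodrigues(np.array(c['rvec']))[0]; print(n,c['intrinsics'],-R.T@np.array(c['tvec']).ravel(),R.tolist())
print(read_state())
E
```

```text
pics
scene [[393.6886525    0.         314.05057037]
 [  0.         393.6886525  202.81224285]
 [  0.           0.           1.        ]] [1.06485397 0.64001837 0.91820341] [[-0.7785629086444642, 0.6274029914340612, -0.014327722172876756], [0.44773637131989685, 0.5393221081917757, -0.7132067059505754], [-0.4397407634963619, -0.5616913297845806, -0.7008073279899878]]
top [[429.37048513   0.         320.14398217]
 [  0.         429.37048513 197.51384367]
 [  0.           0.           1.        ]] [0.36864661 0.04638046 1.07622497] [[0.007627721084441208, -0.9999501517882551, -0.0064429659089390995], [-0.9768475309214694, -0.006073592139088757, -0.21385044496366368], [0.21380065295430445, 0.007924986887924854, -0.976845164485723]]
wrist [[299.85330026   0.         320.95490078]
 [  0.         299.85330026 200.07958751]
 [  0.           0.           1.        ]] [ 0.30122567 -0.55337027  0.38415424] [[0.35988841501112523, -0.9329943970248085, -0.0013356126289432724], [-0.8910519039945732, -0.34413342751546216, 0.29597075607922163], [-0.2765986860569412, -0.10532634611897627, -0.9551960676661098]]
{'time_s': 0.15, 'joint_positions': array([-7.90972175e+01,  3.02679238e+01,  8.21398391e+01,  2.33880728e-04,
        6.76885356e+01, -1.02273990e+01]), 'qvel': array([ 0.13043687, -0.2031288 , -0.18241267, -0.0144774 ,  0.01782734,
        0.00561681]), 'tau': array([ 2.89973686e-04, -4.40430021e+01, -1.76843101e+01,  6.33210386e-02,
        5.52626140e-02, -1.10605160e-04]), 'position': array([ 0.22522497, -0.58240759,  0.22178188]), 'tcp_rot': array([[-3.14189691e-04,  9.32764379e-01,  3.60486498e-01],
       [ 1.65110308e-03,  3.60486508e-01, -9.32762966e-01],
       [-9.99998588e-01,  3.02135858e-04, -1.65335128e-03]]), 'force': array([-0.24614673,  0.16984323, -0.07634799]), 'moment': array([-0.0525612 , -0.01356203, -0.0140604 ]), 'opening': 0.9988873054583491}
```

View pics/scene0.png

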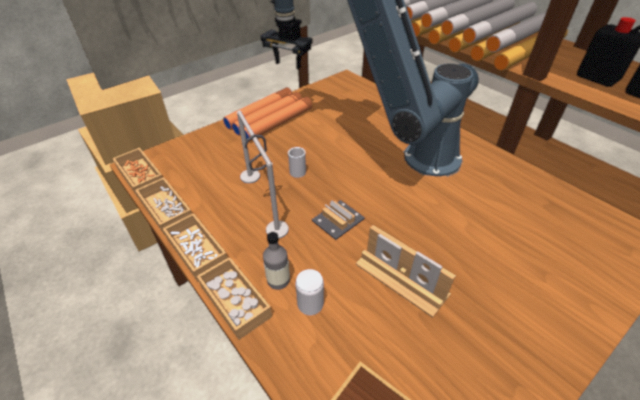

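View pics/top0.png

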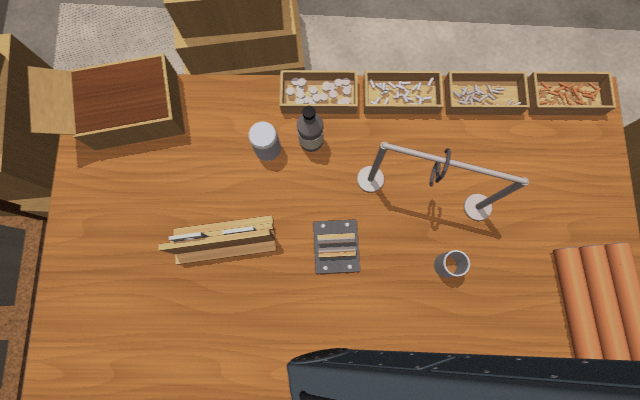

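View pics/wrist0.png

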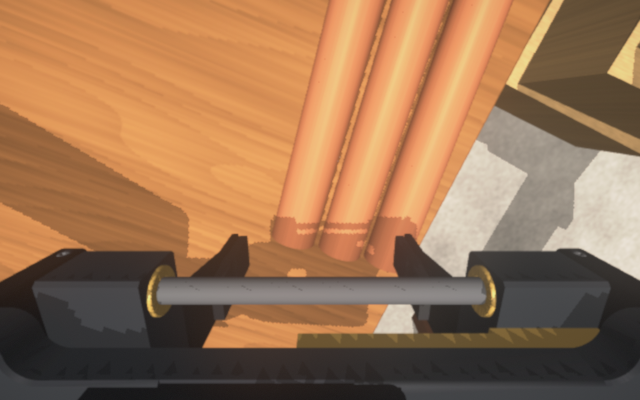

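```bash
python3 - <<'E'
from h import *
for cam in ['scene','top','wrist']:
  capture(cam)
  for t in ['plate_center','plate_eye','blank_center','rack','stand_slot','rail_mid','hook_grip','hook_seat','hook_tip','hook_heel','hook_crown','oil_center','can_center','pipe_center']:
    try:
      r=trace(cam,t); print(cam,t,[(round(d['p'],2),np.round(d['at'],1).tolist(),int(d['mask'].sum())) for d in r[:3]])
    except Exception as e: print(cam,t,e)
print(read_state()['time_s'])
E
```

```text
scene plate_center [(0.89, [422.5, 271.8], 745)]
scene plate_eye [(0.88, [423.6, 269.9], 712), (0.5, [336.3, 217.6], 1222)]
scene blank_center [(0.97, [387.6, 248.7], 606)]
scene rack [(0.87, [403.7, 276.4], 3082)]
scene stand_slot [(0.84, [337.2, 220.6], 1169)]
scene rail_mid [(0.68, [257.5, 175.0], 1184)]
scene hook_grip [(0.67, [257.4, 156.4], 182), (0.44, [337.2, 220.2], 1109)]
scene hook_seat [(0.54, [252.4, 157.0], 166)]
scene hook_tip [(0.59, [256.4, 155.4], 161), (0.58, [259.9, 170.3], 1170)]
scene hook_heel [(0.55, [254.7, 157.4], 173)]
scene hook_crown [(0.68, [260.1, 151.5], 211)]
scene oil_center [(0.81, [277.4, 262.0], 1128), (0.44, [336.2, 219.3], 1187)]
scene can_center [(0.93, [309.8, 288.6], 1125), (0.68, [277.5, 263.5], 1137)]
scene pipe_center [(0.74, [296.1, 161.8], 477)]
top plate_center [(0.77, [187.7, 235.0], 224)]
top plate_eye [(0.52, [187.1, 235.7], 220)]
top blank_center [(0.67, [239.1, 231.8], 142), (0.56, [441.1, 170.8], 304)]
top rack [(0.88, [223.2, 242.1], 3591), (0.26, [453.4, 260.7], 616)]
top stand_slot [(0.82, [337.2, 246.3], 2373)]
top rail_mid [(0.7, [468.9, 171.9], 2695), (0.27, [264.3, 138.5], 936)]
top hook_grip [(0.64, [261.2, 139.7], 985)]
top hook_seat [(0.75, [437.4, 170.1], 306), (0.44, [335.3, 246.3], 2327)]
top hook_tip [(0.84, [440.7, 170.0], 366)]
top hook_heel [(0.89, [436.0, 172.8], 260)]
top hook_crown [(0.75, [439.1, 169.5], 298)]
top oil_center [(0.75, [310.4, 135.1], 968)]
top can_center [(0.74, [261.7, 138.9], 966)]
top pipe_center [(0.77, [454.9, 257.7], 600)]
wrist plate_center []
wrist plate_eye []
wrist blank_center []
wrist rack []
wrist stand_slot []
wrist rail_mid []
wrist hook_grip []
wrist hook_seat []
wrist hook_tip []
wrist hook_heel []
wrist hook_crown []
wrist oil_center []
wrist can_center []
wrist pipe_center []
2.4
```

```bash
python3 - <<'E'
import cv2
t=cv2.imread('pics/top0.png'); s=cv2.imread('pics/scene0.png')
cv2.imwrite('pics/t_rack.png',cv2.resize(t[205:285,150:370],None,fx=3.6,fy=3.6,interpolation=2))
cv2.imwrite('pics/t_rail.png',cv2.resize(t[130:230,350:540],None,fx=4.2,fy=4.2,interpolation=2))
cv2.imwrite('pics/s_rack.png',cv2.resize(s[195:315,300:460],None,fx=4.5,fy=4.5,interpolation=2))
cv2.imwrite('pics/s_rail.png',cv2.resize(s[100:245,225:315],None,fx=4,fy=4,interpolation=2))
E
```

```text
(no output)
```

View pics/t_rack.png

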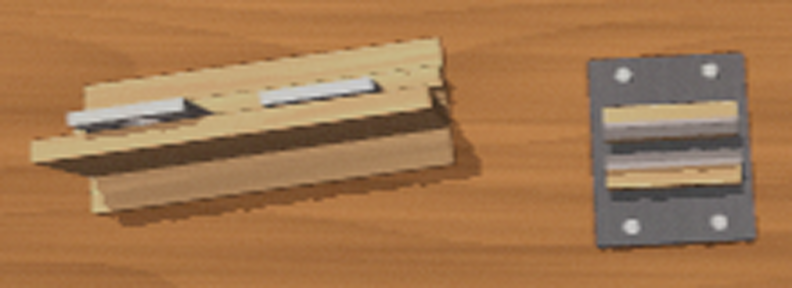

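View pics/t_rail.png

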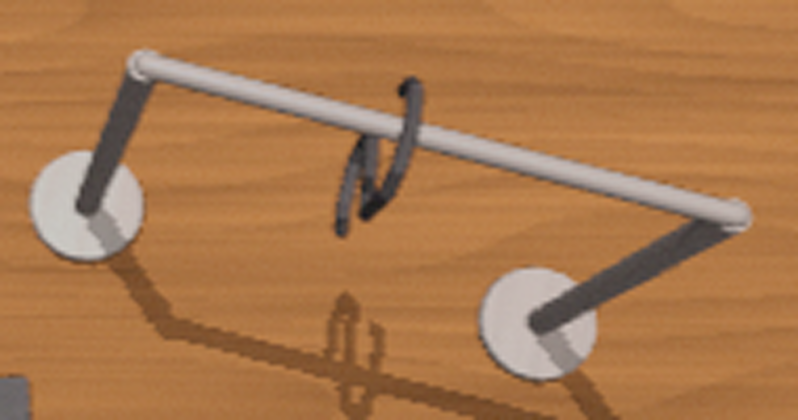

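View pics/s_rack.png

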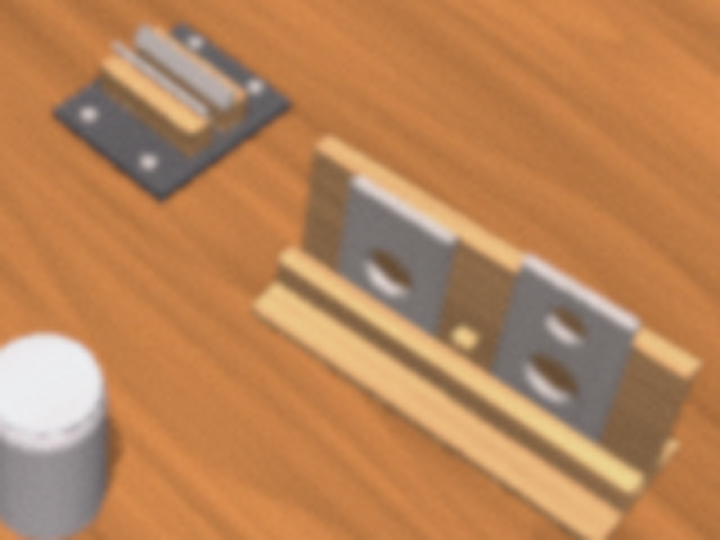

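View pics/s_rail.png

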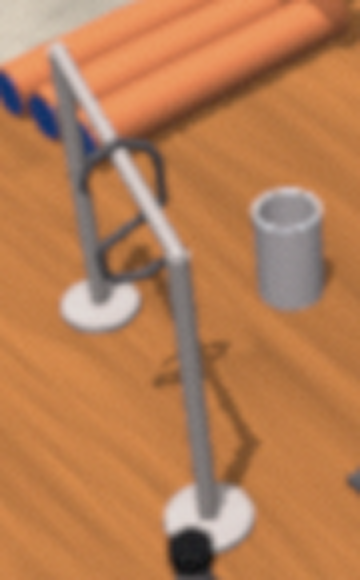

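```bash
cat >> h.py <<'E'
import json
CAL={}
def cal(c): return np.array(c['intrinsics']),cv2.Rodrigues(np.array(c['rvec']))[0],np.array(c['tvec']).ravel()
def ray(K,R,t,p):
    d=R.T@np.linalg.solve(K,[p[0],p[1],1.]); return -R.T@t,d/np.linalg.norm(d)
def atz(c,p,z):
    o,d=ray(*cal(c),p); return o+d*(z-o[2])/d[2]
def tri(cs,ps):
    A=np.zeros((3,3));b=np.zeros(3);L=[]
    for c,p in zip(cs,ps):
        o,d=ray(*cal(c),p);M=np.eye(3)-np.outer(d,d);A+=M;b+=M@o;L.append((o,d))
    X=np.linalg.solve(A,b); return X,[np.linalg.norm(np.cross(X-o,d))*1000 for o,d in L]
def proj(c,X):
    K,R,t=cal(c);q=K@(R@np.asarray(X)+t);return q[:2]/q[2]
E
python3 - <<'E'
from h import *
T=capture('top');S=capture('scene')
np.set_printoptions(precision=4,suppress=True)
for n,a,b in [('railL',(384,146),(270,163.8)),('railR',(525.5,181.2),(239.2,112.5)),('platetopL',(169.4,237),(441.6,267.2)),('platetopR',(201.9,232.6),(416.7,252.3)),
 ('blankL',(223,233),(401.5,248)),('blankR',(254,228),(378.5,235))]:
    print(n,*tri([T,S],[a,b]), atz(T,a,.265 if 'rail' in n else .14 if 'plate' in n else .12))
u=lambda x,y:(150+x/3.6,205+y/3.6)
B=[atz(T,u(*p),.01) for p in [(588,60),(743,52),(755,240),(598,248)]]; print(np.array(B),np.mean(B,0))
v=lambda x,y:(300+x/4.5,195+y/4.5)
B2=[atz(S,v(*p),.01) for p in [(290,100),(162,200),(53,112),(182,24)]]; print(np.array(B2),np.mean(B2,0))
w=lambda x,y:(350+x/4.2,130+y/4.2)
print('hook on rail',atz(T,w(413,133),.265),'oil',atz(T,(310,145),.0),'pipe',atz(T,(455,264),.09),'can',atz(T,(262,135),.11))
print('feet',atz(T,w(87,205),.0),atz(T,w(538,322),0))
E
```

```text
railL [ 0.6518 -0.073   0.2643] [np.float64(0.03367206304305282), np.float64(0.033672063043014226)] [ 0.6516 -0.0729  0.265 ]
railR [ 0.5814 -0.3467  0.263 ] [np.float64(0.2788443556261148), np.float64(0.27884435562623006)] [ 0.5811 -0.346   0.265 ]
platetopL [0.4818 0.3841 0.1423] [np.float64(1.2580153695471166), np.float64(1.2580153695471559)] [0.4829 0.3839 0.14  ]
platetopR [0.4918 0.3149 0.14  ] [np.float64(2.1242695355761416), np.float64(2.124269535576296)] [0.493  0.3131 0.14  ]
blankL [0.4946 0.2725 0.1187] [np.float64(1.1022984800725673), np.float64(1.1022984800726425)] [0.4951 0.2714 0.12  ]
blankR [0.507  0.2031 0.1171] [np.float64(0.5252580947649591), np.float64(0.5252580947650314)] [0.5069 0.2022 0.12  ]
[[ 0.5398  0.0717  0.01  ]
 [ 0.5462 -0.0365  0.01  ]
 [ 0.4168 -0.0433  0.01  ]
 [ 0.4106  0.0634  0.01  ]] [0.4784 0.0138 0.01  ]
[[ 0.413   0.0647  0.01  ]
 [ 0.5427  0.0765  0.01  ]
 [ 0.5487 -0.0327  0.01  ]
 [ 0.4204 -0.0412  0.01  ]] [0.4812 0.0168 0.01  ]
hook on rail [ 0.6199 -0.1985  0.265 ] oil [0.7458 0.0829 0.    ] pipe [ 0.4319 -0.2529  0.09  ] can [0.7317 0.1939 0.11  ]
feet [ 0.6546 -0.0754  0.    ] [ 0.5828 -0.3475  0.    ]
```

```bash
cat >> h.py <<'E'
from scipy.spatial.transform import Rotation as Ro
def down(yaw,tilt=0):
    """tool z heading = yaw deg; jaws along it"""
    a=np.deg2rad(yaw); z=np.array([np.cos(a),np.sin(a),0]); x=np.array([0,0,-1.]); return np.c_[x,np.cross(z,x),z]
def delta(P,Rt=None,s=None,R0=None,P0=None):
    s=s or read_state(); R0=s['tcp_rot'] if R0 is None else R0; P0=s['position'] if P0 is None else P0
    d=R0.T@(np.asarray(P)-P0); r=np.zeros(3) if Rt is None else np.rad2deg(Ro.from_matrix(R0.T@Rt).as_rotvec())
    return np.round(d,4).tolist()+np.round(r,2).tolist()
E
python3 - <<'E'
from h import *
print(delta([.45,-.15,.30],down(8.3)))
E
```

```text
[-0.0775, 0.3656, -0.3228, -77.17, -0.0, -0.0]
```

Call:
{"name": "play_rows", "arguments": {"rows": [[[-0.0775,0.03,-0.03,0,0,0,0.087],[-0.0775,0.3656,-0.3228,-77.2,0,0,0.087],[-0.0775,0.3656,-0.3228,-77.2,0,0,0.087],[-0.0775,0.3656,-0.3228,-77.2,0,0,0.087],[-0.0775,0.3656,-0.3228,-77.2,0,0,0.087],[-0.0775,0.3656,-0.3228,-77.2,0,0,0.087],[-0.0775,0.3656,-0.3228,-77.2,0,0,0.087],[-0.0775,0.3656,-0.3228,-77.2,0,0,0.087],[-0.0775,0.3656,-0.3228,-77.2,0,0,0.087],[-0.0775,0.3656,-0.3228,-77.2,0,0,0.087],[-0.0775,0.3656,-0.3228,-77.2,0,0,0.087],[-0.0775,0.3656,-0.3228,-77.2,0,0,0.087]]]}}

```text
time_s: 3.7
position: [0.4508, -0.1478, 0.3004]
tcp_rot: [[0.001, -0.149, 0.989], [-0.0, 0.989, 0.149], [-1.0, -0.0, 0.001]]
force: [-0.3, -0.8, -0.2]
opening: 0.999
```

```bash
python3 - <<'E'
from h import *
s=read_state();print(s['position'],s['tcp_rot'],s['time_s'])
print(delta([.487,.35,.28],down(8.3)))
snap('wrist','w1')
E
```

```text
[ 0.45076509 -0.14782646  0.30044869] [[ 8.76234977e-04 -1.49339472e-01  9.88785596e-01]
 [-1.12691260e-04  9.88785954e-01  1.49339626e-01]
 [-9.99999610e-01 -2.42284098e-04  8.49579585e-04]] 3.7
[0.0204, 0.4868, 0.1102, 0.29, 0.05, 0.01]
```

View pics/w1.png

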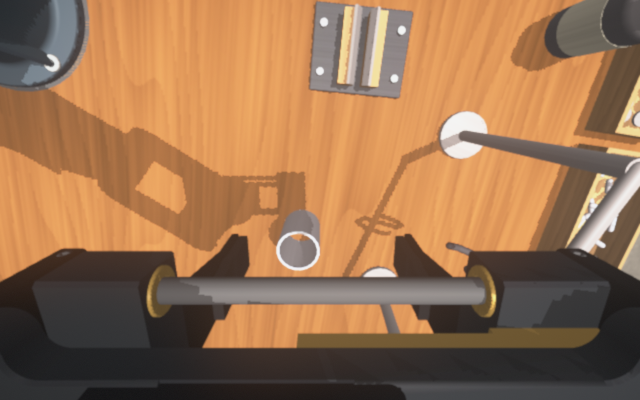

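Call:
{"name": "play_rows", "arguments": {"rows": [[[0.02,0.385,0.095,0,0,0,0.087],[0.02,0.385,0.095,0,0,0,0.087],[0.02,0.385,0.095,0,0,0,0.087],[0.02,0.385,0.095,0,0,0,0.087],[0.02,0.385,0.095,0,0,0,0.087],[0.02,0.385,0.095,0,0,0,0.087],[0.02,0.385,0.095,0,0,0,0.087],[0.02,0.385,0.095,0,0,0,0.087],[0.02,0.385,0.095,0,0,0,0.087],[0.02,0.385,0.095,0,0,0,0.087],[0.02,0.385,0.095,0,0,0,0.087]]]}}

```text
time_s: 4.85
position: [0.4885, 0.2427, 0.2798]
tcp_rot: [[-0.001, -0.143, 0.99], [-0.001, 0.99, 0.143], [-1.0, -0.001, -0.001]]
force: [0.4, -0.0, -0.4]
opening: 0.999
```

```bash
python3 - <<'E'
from h import *
snap('wrist','w2')
for t in ['plate_center','blank_center','rack']:
    r=trace('wrist',t)
    for d in r[:2]:
        m=d['mask'].astype(np.uint8); rc=cv2.minAreaRect(cv2.findNonZero(m)); print(t,round(d['p'],2),d['at'],m.sum(),cv2.boxPoints(rc).round(1).tolist())
E
```

```text
plate_center 0.64 [334.3, 80.1] 904 [[327.0, 38.0], [339.0, 38.0], [339.0, 119.0], [327.0, 119.0]]
rack 0.6 [325.4, 123.3] 11083 [[296.0, 7.0], [365.0, 7.0], [365.0, 246.0], [296.0, 246.0]]
```

View pics/w2.png

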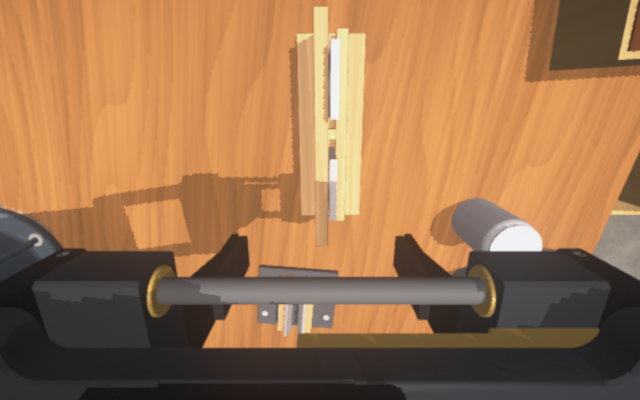

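```bash
python3 - <<'E'
from h import *
W=capture('wrist'); p=W['pixels'].astype(float)
sub=p[30:125,318:352]; br=(sub.min(2)>195)
for y in range(34,124,8):
    r=p[y,322:348].astype(int); print(y,[int(v.min()) for v in r], )
m=np.zeros(p.shape[:2],np.uint8); m[30:125,318:352]=br
n,l,st,_=cv2.connectedComponentsWithStats(m); i=1+st[1:,4].argmax(); print(st[i])
c=cv2.boxPoints(cv2.minAreaRect(cv2.findNonZero((l==i).astype(np.uint8)))); print(c)
for q in c: print(q,atz(W,q+0.5*0,.14))
ys,xs=np.nonzero(l==i)
E
```

```text
34 [159, 157, 153, 151, 144, 132, 142, 156, 157, 157, 157, 155, 142, 110, 116, 152, 166, 168, 169, 170, 171, 171, 172, 171, 167, 150]
42 [160, 157, 154, 152, 145, 128, 135, 141, 189, 232, 240, 240, 240, 241, 240, 240, 240, 224, 177, 170, 171, 172, 173, 172, 166, 146]
50 [140, 118, 111, 108, 105, 98, 116, 124, 187, 233, 240, 241, 241, 241, 241, 241, 241, 224, 178, 171, 172, 172, 174, 172, 162, 141]
58 [158, 138, 114, 110, 105, 95, 88, 113, 215, 240, 241, 241, 241, 241, 241, 241, 238, 213, 175, 170, 172, 173, 174, 173, 163, 145]
66 [160, 154, 133, 113, 106, 95, 88, 113, 216, 240, 241, 241, 241, 241, 241, 241, 238, 214, 175, 170, 172, 174, 174, 172, 165, 146]
74 [141, 119, 113, 111, 106, 96, 94, 123, 217, 240, 242, 242, 242, 242, 242, 241, 231, 198, 172, 170, 172, 173, 173, 172, 163, 156]
82 [160, 139, 117, 112, 108, 105, 114, 135, 217, 241, 242, 242, 242, 242, 242, 242, 234, 199, 171, 169, 172, 173, 173, 170, 159, 154]
90 [157, 137, 116, 113, 109, 107, 121, 144, 218, 239, 240, 240, 241, 242, 242, 242, 233, 197, 169, 168, 170, 172, 172, 168, 150, 149]
98 [140, 120, 115, 113, 109, 101, 100, 120, 217, 241, 242, 242, 242, 242, 242, 242, 227, 183, 167, 167, 170, 171, 170, 165, 150, 150]
106 [151, 130, 116, 113, 108, 96, 89, 114, 214, 241, 242, 242, 242, 242, 242, 242, 227, 182, 165, 166, 168, 170, 170, 162, 146, 150]
114 [160, 139, 118, 114, 108, 96, 92, 133, 220, 241, 242, 242, 242, 242, 242, 241, 220, 169, 163, 166, 168, 169, 169, 166, 149, 149]
122 [159, 150, 139, 136, 130, 121, 133, 132, 117, 117, 118, 116, 99, 114, 148, 160, 159, 160, 162, 164, 166, 168, 167, 160, 158, 162]
[330  39  10  81 764]
[[330.  39.]
 [339.  39.]
 [339. 119.]
 [330. 119.]]
[330.  39.] [0.47646371 0.38300435 0.14      ]
[339.  39.] [0.48453314 0.38416038 0.14      ]
[339. 119.] [0.49569068 0.31504656 0.14      ]
[330. 119.] [0.48700258 0.31380328 0.14      ]
```

```bash
python3 - <<'E'
from h import *
print(delta([.4862,.349,.20],down(8.3)),delta([.4862,.349,.122],down(8.3)))
E
```

```text
[0.0802, 0.1049, 0.0128, -0.09, 0.01, 0.01] [0.1582, 0.1049, 0.0128, -0.09, 0.01, 0.01]
```

Call:
{"name": "play_rows", "arguments": {"rows": [[[0.03,0.05,0.0064,0,0,0,0.087],[0.06,0.095,0.0128,0,0,0,0.087],[0.08,0.105,0.0128,0,0,0,0.087],[0.1,0.105,0.0128,0,0,0,0.087],[0.12,0.105,0.0128,0,0,0,0.087],[0.14,0.105,0.0128,0,0,0,0.087],[0.15,0.105,0.0128,0,0,0,0.087],[0.158,0.105,0.0128,0,0,0,0.087],[0.158,0.105,0.0128,0,0,0,0.087],[0.158,0.105,0.0128,0,0,0,0.087]]]}}

```text
time_s: 6.1
position: [0.4863, 0.3505, 0.1227]
tcp_rot: [[0.001, -0.145, 0.989], [0.001, 0.989, 0.145], [-1.0, 0.0, 0.001]]
force: [0.5, -0.5, 0.0]
opening: 0.997
```

```bash
python3 - <<'E'
from h import *
print(delta([.4862,.349,.122],down(8.3)))
W=snap('wrist','w3');snap('scene','s3')
im=cv2.imread('pics/s3.png');cv2.imwrite('pics/s3.png',cv2.resize(im[160:320,300:500],None,fx=4,fy=3.7,interpolation=2))
E
```

```text
[0.0007, -0.0014, -0.0003, 0.02, 0.07, -0.02]
```

View pics/s3.png

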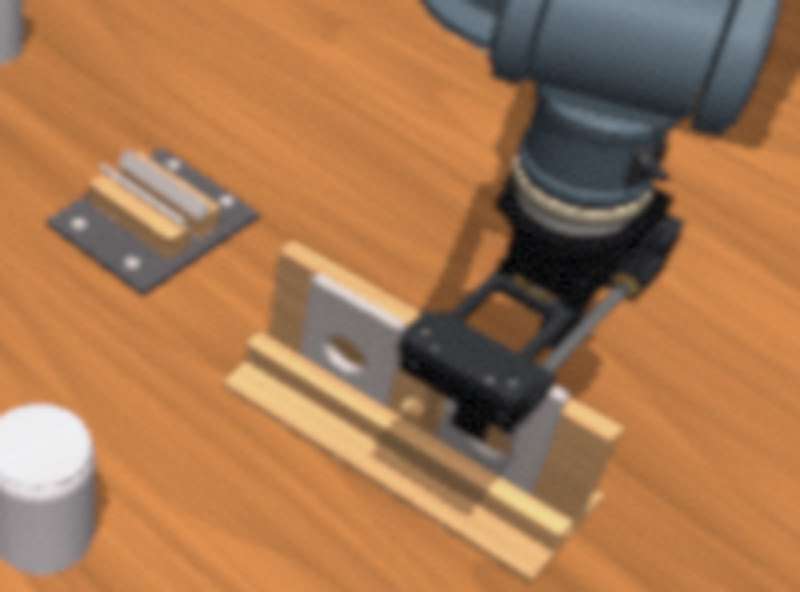

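View pics/w3.png

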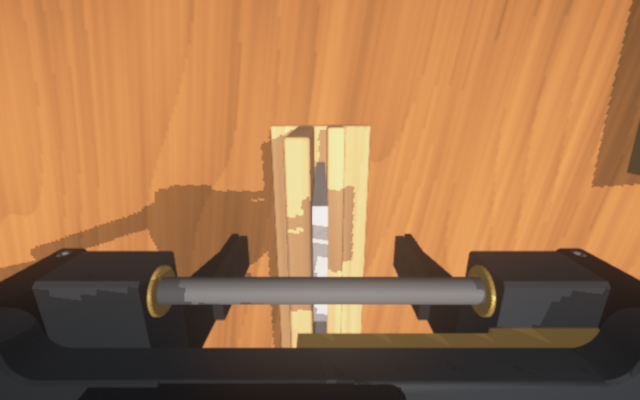

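Call:
{"name": "play_rows", "arguments": {"rows": [[[0.0005,0,0,0,0,0,0.02],[0.0005,0,0,0,0,0,0.0],[0.0005,0,0,0,0,0,0.0],[0.0005,0,0,0,0,0,0.0],[0.0005,0,0,0,0,0,0.0],[0.0005,0,0,0,0,0,0.0],[0.0005,0,0,0,0,0,0.0],[0.0005,0,0,0,0,0,0.0],[0.0005,0,0,0,0,0,0.0]]]}}

```text
time_s: 7.1
position: [0.4857, 0.3504, 0.1215]
tcp_rot: [[0.0, -0.145, 0.989], [0.0, 0.989, 0.145], [-1.0, 0.0, 0.0]]
force: [-0.2, -0.2, 1.2]
opening: 0.264
```

Call:
{"name": "play_rows", "arguments": {"rows": [[[0,0,0,0,0,0,0.0],[0,0,0,0,0,0,0.0],[0,0,0,0,0,0,0.0],[0,0,0,0,0,0,0.0],[0,0,0,0,0,0,0.0]]]}}

```text
time_s: 7.6
position: [0.4857, 0.3504, 0.1216]
tcp_rot: [[0.0, -0.145, 0.989], [0.0, 0.989, 0.145], [-1.0, 0.0, 0.0]]
force: [0.6, 0.1, 0.4]
opening: 0.092
```

Call:
{"name": "play_rows", "arguments": {"rows": [[[-0.005,0,0,0,0,0,0.0],[-0.012,0,0,0,0,0,0.0],[-0.025,0,0,0,0,0,0.0],[-0.045,0,0,0,0,0,0.0],[-0.07,0,0,0,0,0,0.0],[-0.095,0,0,0,0,0,0.0],[-0.12,0,0,0,0,0,0.0],[-0.14,0,0,0,0,0,0.0],[-0.14,0,0,0,0,0,0.0],[-0.14,0,0,0,0,0,0.0]]]}}

```text
time_s: 8.6
position: [0.4853, 0.3502, 0.2619]
tcp_rot: [[0.0, -0.145, 0.989], [0.0, 0.989, 0.145], [-1.0, 0.0, 0.0]]
force: [-0.3, -0.2, -4.6]
opening: 0.088
```

```bash
python3 - <<'E'
from h import *
s=read_state(); print(s['position'],s['force'],s['opening'])
W=snap('wrist','w4');snap('scene','s4')
im=cv2.imread('pics/s4.png');cv2.imwrite('pics/s4.png',cv2.resize(im[100:320,280:500],None,fx=3,fy=2.7,interpolation=2))
E
```

```text
[0.48529084 0.35023116 0.26188185] [-0.31401073 -0.17231738 -4.63247692] 0.08763662921381649
```

View pics/s4.png

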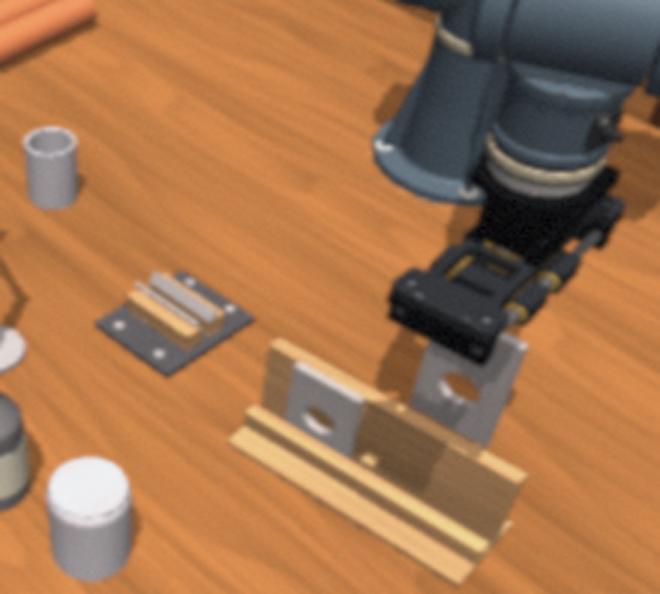

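View pics/w4.png

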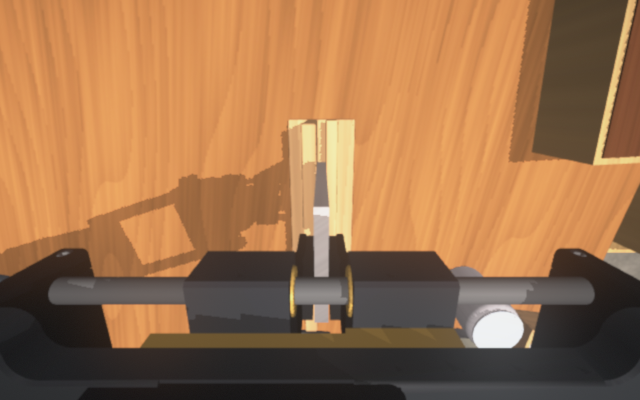

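```bash
python3 - <<'E'
from h import *
s=read_state();W=capture('wrist');K,R,t=cal(W)
# cam in tcp
Rc=s['tcp_rot'].T@R.T; pc=s['tcp_rot'].T@(-R.T@t-s['position'])
np.savez('handeye.npz',Rc=Rc,pc=pc); print(pc)
P1=np.array([0.45076509,-0.14782646,0.30044869]);R1=np.array([[ 8.76234977e-04,-1.49339472e-01,9.88785596e-01],[-1.12691260e-04,9.88785954e-01,1.49339626e-01],[-9.99999610e-01,-2.42284098e-04,8.49579585e-04]])
Rw=(R1@Rc).T; tw=-Rw@(P1+R1@pc)
np.savez('w1.npz',K=K,R=Rw,t=tw)
im=cv2.imread('pics/w1.png');cv2.imwrite('pics/w1s.png',cv2.resize(im[0:105,300:420],None,fx=5.5,fy=5.5,interpolation=2))
E
```

```text
[-0.16246186  0.08167161 -0.00044254]
```

View pics/w1s.png

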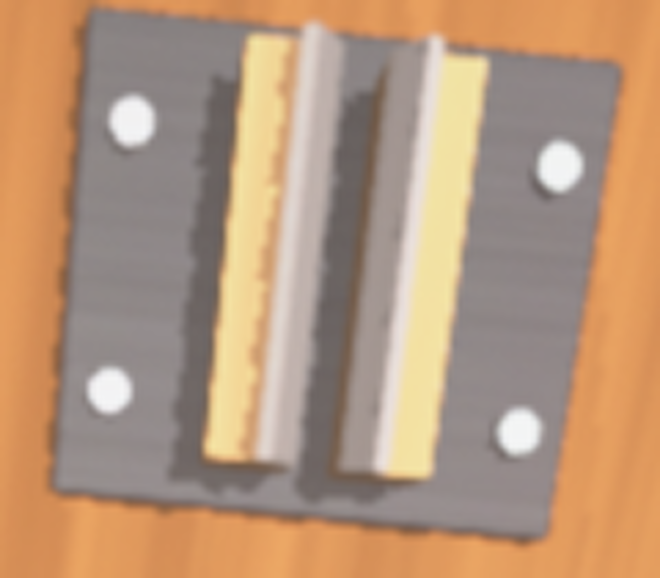

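```bash
python3 - <<'E'
from h import *
d=np.load('w1.npz')
C=dict(intrinsics=d['K'],rvec=cv2.Rodrigues(d['R'])[0],tvec=d['t'])
u=lambda x,y:(300+x/5.5-.4,y/5.5-.4)
for nm,pts,z in [('base',[(92,12),(618,68),(545,535),(55,490)],.01),('bolt',[(132,120),(560,165),(520,432),(110,390)],.013),('lips',[(315,25),(437,40),(380,473),(262,460)],.047)]:
    X=np.array([atz(C,u(*p),z) for p in pts]); c=X.mean(0); a=(X[0]+X[1]-X[2]-X[3]); b=X[1]+X[2]-X[0]-X[3]
    print(nm,c,np.rad2deg(np.arctan2(-a[0],a[1])),np.rad2deg(np.arctan2(b[1],b[0])),np.linalg.norm(a)/2,np.linalg.norm(b)/2)
E
```

```text
base [0.47967967 0.01215818 0.01      ] 3.353465444810884 3.456200765224436 0.10711725189488729 0.12738234641154983
bolt [0.47999839 0.01301604 0.013     ] 3.4589163079014424 3.210578289505651 0.060408243292615314 0.10442788589497093
lips [0.47970537 0.0121155  0.047     ] 2.905180600492033 2.595679783567032 0.08961674960275512 0.02759344199976421
```

```bash
python3 - <<'E'
from h import *
print(delta([.4798,.0145,.262],down(3.3)))
E
```

```text
[-0.0015, -0.3311, -0.0533, 5.03, -0.2, 0.07]
```

Call:
{"name": "play_rows", "arguments": {"rows": [[[0,-0.015,-0.002,0,0,0,0],[0,-0.04,-0.006,1,0,0,0],[0,-0.08,-0.013,2,0,0,0],[0,-0.12,-0.019,3,0,0,0],[0,-0.16,-0.026,4,0,0,0],[0,-0.2,-0.032,5,0,0,0],[0,-0.24,-0.039,5,0,0,0],[0,-0.28,-0.045,5,0,0,0],[0,-0.31,-0.05,5,0,0,0],[0,-0.325,-0.0525,5,0,0,0],[0,-0.331,-0.0533,5,0,0,0],[0,-0.331,-0.0533,5,0,0,0]]]}}

```text
time_s: 9.95
position: [0.4804, 0.0142, 0.2612]
tcp_rot: [[-0.001, -0.056, 0.998], [0.0, 0.998, 0.056], [-1.0, 0.0, -0.001]]
force: [-0.3, -0.0, -4.6]
opening: 0.088
```

```bash
python3 - <<'E'
from h import *
s=read_state(); print(s['position'],s['force'],s['opening'])
print(delta([.4798,.0145,.17],down(3.3)))
W=snap('wrist','w5');snap('scene','s5');snap('top','t5')
im=cv2.imread('pics/s5.png');cv2.imwrite('pics/s5.png',cv2.resize(im[60:260,240:460],None,fx=3,fy=2.9,interpolation=2))
im=cv2.imread('pics/t5.png');cv2.imwrite('pics/t5.png',cv2.resize(im[150:290,240:440],None,fx=4,fy=4,interpolation=2))
E
```

```text
[0.48039469 0.01424097 0.26121804] [-2.65570127e-01 -1.48374948e-03 -4.55249953e+00] 0.08792293641388749
[0.0912, 0.0003, -0.0005, -0.08, -0.05, -0.01]
```

View pics/s5.png

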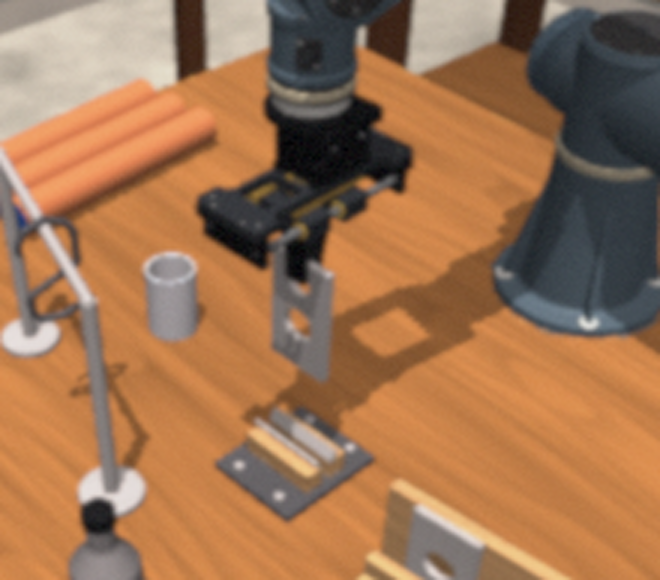

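View pics/w5.png

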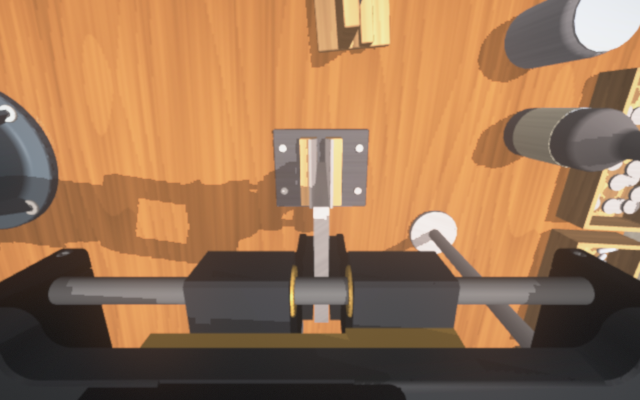

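Call:
{"name": "play_rows", "arguments": {"rows": [[[0.02,0,-0.0005,0,0,0,0],[0.05,0,-0.0005,0,0,0,0],[0.08,0,-0.0005,0,0,0,0],[0.095,0,-0.0005,0,0,0,0],[0.102,0,-0.0005,0,0,0,0],[0.108,0,-0.0005,0,0,0,0],[0.114,0,-0.0005,0,0,0,0],[0.12,0,-0.0005,0,0,0,0]]]}}

```text
time_s: 10.9
position: [0.4814, 0.0152, 0.1424]
tcp_rot: [[0.003, -0.059, 0.998], [-0.001, 0.998, 0.059], [-1.0, -0.001, 0.003]]
force: [-1.2, -0.2, -3.9]
opening: 0.085
```

```bash
python3 - <<'E'
from h import *
print(delta([.4798,.0145,.122],down(3.3)))
W=snap('wrist','w6')
im=cv2.imread('pics/w6.png');cv2.imwrite('pics/w6.png',cv2.resize(im[60:350,200:440],None,fx=2.5,fy=2,interpolation=2))
E
```

```text
[0.0204, -0.0005, -0.0017, 0.06, 0.15, 0.04]
```

View pics/w6.png

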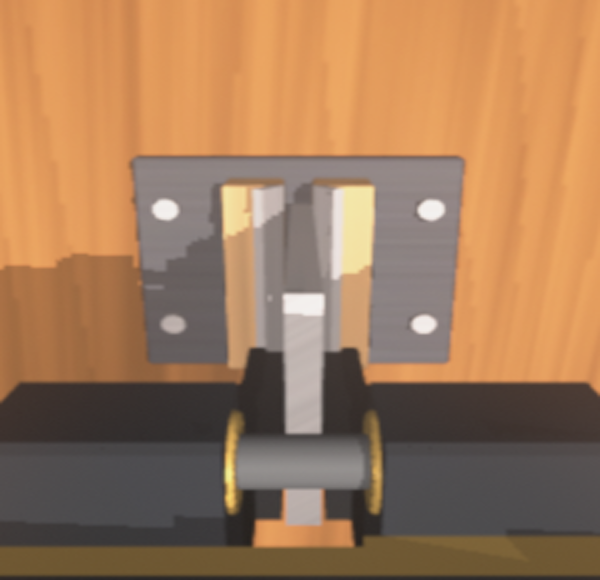

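Call:
{"name": "play_rows", "arguments": {"rows": [[[0.002,0,-0.0012,0,0,0,0],[0.007,0,-0.0012,0,0,0,0],[0.012,0,-0.0012,0,0,0,0],[0.016,0,-0.0012,0,0,0,0],[0.019,0,-0.0012,0,0,0,0],[0.019,0,-0.0012,0,0,0,0]]]}}

```text
time_s: 11.55
position: [0.4789, 0.0151, 0.122]
tcp_rot: [[-0.001, -0.058, 0.998], [0.0, 0.998, 0.058], [-1.0, 0.0, -0.001]]
force: [0.1, 0.2, -4.9]
opening: 0.09
```

Call:
{"name": "play_rows", "arguments": {"rows": [[[0.001,0,0.0005,0,0,0,0],[0.002,0,0.0005,0,0,0,0],[0.002,0,0.0005,0,0,0,0]]]}}

```text
time_s: 11.85
position: [0.4802, 0.0151, 0.1215]
tcp_rot: [[0.001, -0.058, 0.998], [-0.0, 0.998, 0.058], [-1.0, -0.0, 0.001]]
force: [-0.5, 0.8, 3.9]
opening: 0.09
```

```bash
python3 - <<'E'
from h import *
W=snap('wrist','w7');snap('scene','s7')
im=cv2.imread('pics/w7.png');cv2.imwrite('pics/w7.png',cv2.resize(im[60:350,200:440],None,fx=2.5,fy=2,interpolation=2))
im=cv2.imread('pics/s7.png');cv2.imwrite('pics/s7.png',cv2.resize(im[100:260,260:420],None,fx=4,fy=3.7,interpolation=2))
E
```

```text
(no output)
```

View pics/w7.png

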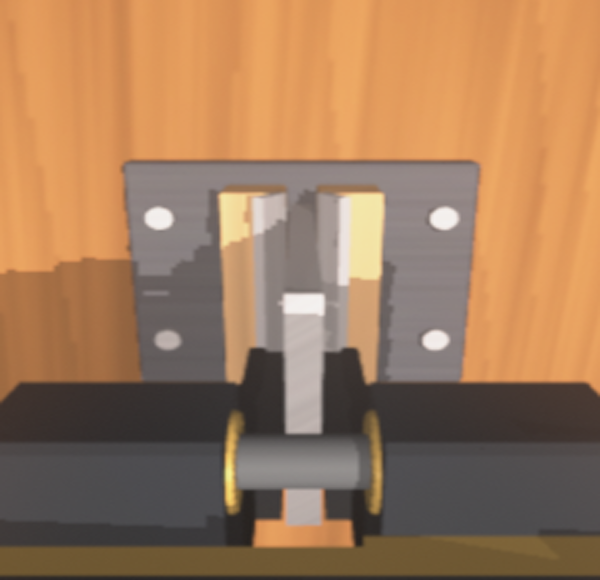

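View pics/s7.png

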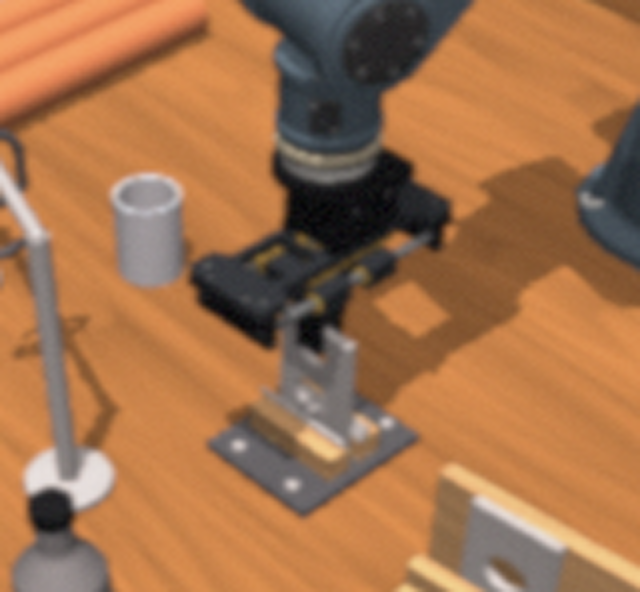

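Call:
{"name": "play_rows", "arguments": {"rows": [[[-0.0005,0,0,0,0,0,0.02],[-0.0005,0,0,0,0,0,0.04],[-0.0005,0,0,0,0,0,0.06],[-0.0005,0,0,0,0,0,0.06],[-0.0005,0,0,0,0,0,0.06],[-0.0005,0,0,0,0,0,0.06],[-0.01,0,0,0,0,0,0.06],[-0.04,0,0,0,0,0,0.06],[-0.08,0,0,0,0,0,0.06],[-0.13,0,0,0,0,0,0.06],[-0.17,0,0,0,0,0,0.06]]]}}

```text
time_s: 13.05
position: [0.4799, 0.0151, 0.2938]
tcp_rot: [[0.003, -0.058, 0.998], [-0.0, 0.998, 0.058], [-1.0, -0.001, 0.003]]
force: [0.5, -0.1, -0.0]
opening: 0.688
```

```bash
python3 - <<'E'
from h import *
print(read_state()['position'])
W=snap('wrist','w8');S=snap('scene','s8');snap('top','t8')
im=cv2.imread('pics/s8.png');cv2.imwrite('pics/s8z.png',cv2.resize(im[150:250,300:400],None,fx=6,fy=6,interpolation=2))
im=cv2.imread('pics/t8.png');cv2.imwrite('pics/t8z.png',cv2.resize(im[190:290,280:400],None,fx=6,fy=6,interpolation=2))
E
```

```text
[0.47987976 0.01509796 0.29378102]
```

View pics/s8z.png

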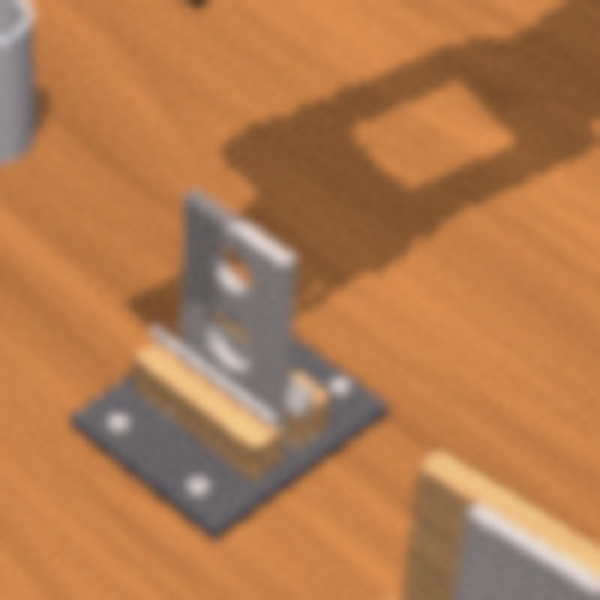

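View pics/t8z.png

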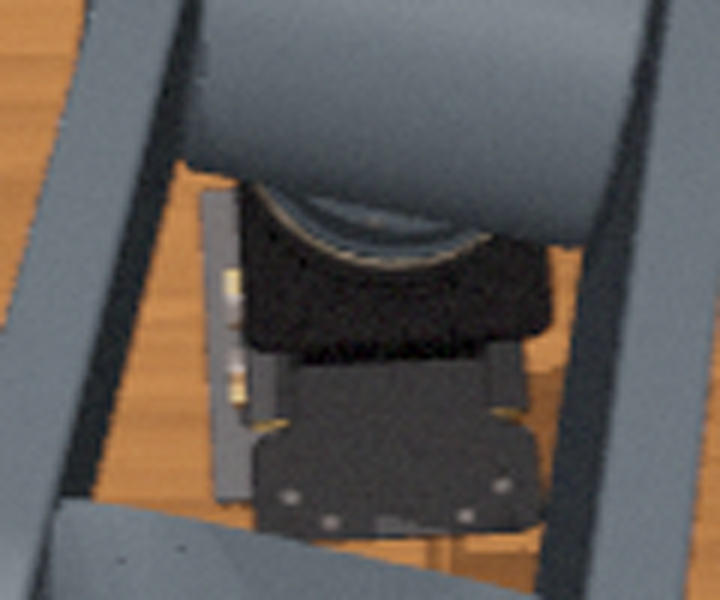

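View pics/w8.png

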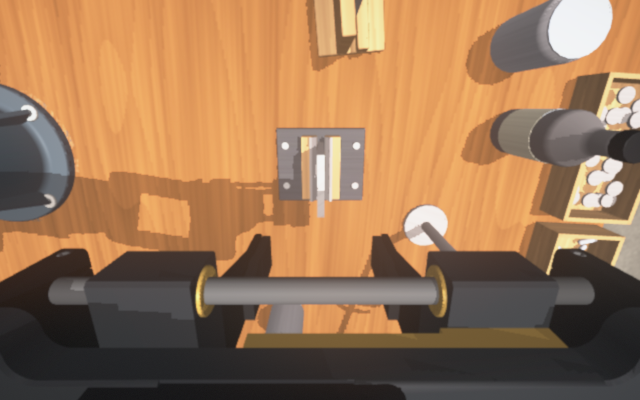

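```bash
cat >> h.py <<'E'
def hookR(hyaw,tilt,roll=0):
    """tool orientation to hold hook with hook x heading hyaw; tool z along hook y"""
    a=np.deg2rad(hyaw);hx=np.array([np.cos(a),np.sin(a),0]);hy=np.array([-np.sin(a),np.cos(a),0]);t=np.deg2rad(tilt)
    p=np.array([0,0,-np.cos(t)])+np.sin(t)*hx
    return np.c_[p,np.cross(hy,p),hy]
E
python3 - <<'E'
from h import *
R=hookR(-14.4,30); print(R)
g=np.array([.593,-.1915,.235]); print(delta(g-.081*R[:,0],R))
S=capture('scene'); n=np.array([np.cos(np.deg2rad(3.3)),np.sin(np.deg2rad(3.3)),0]);o,d=ray(*cal(S),(339.2-.4,195-.4))
P=np.array([.4798,.0135,.113]); print('eye',o+d*(n@(P-o))/(n@d))
E
```

```text
[[ 0.48429158 -0.83881762  0.24868989]
 [-0.12434494  0.21537176  0.96858316]
 [-0.8660254  -0.5         0.        ]]
[-0.0101, -0.2001, 0.0608, -70.57, -18.57, -25.48]
eye [0.47981135 0.01330322 0.11136616]
```

Call:
{"name": "play_rows", "arguments": {"rows": [[[-0.02,-0.02,0.006,-7,-1.8,-2.5,0.06],[-0.0101,-0.2,0.061,-70.6,-18.6,-25.5,0.06],[-0.0101,-0.2,0.061,-70.6,-18.6,-25.5,0.06],[-0.0101,-0.2,0.061,-70.6,-18.6,-25.5,0.06],[-0.0101,-0.2,0.061,-70.6,-18.6,-25.5,0.06],[-0.0101,-0.2,0.061,-70.6,-18.6,-25.5,0.06],[-0.0101,-0.2,0.061,-70.6,-18.6,-25.5,0.06],[-0.0101,-0.2,0.061,-70.6,-18.6,-25.5,0.06],[-0.0101,-0.2,0.061,-70.6,-18.6,-25.5,0.06],[-0.0101,-0.2,0.061,-70.6,-18.6,-25.5,0.06],[-0.0101,-0.2,0.061,-70.6,-18.6,-25.5,0.06],[-0.0101,-0.2,0.061,-70.6,-18.6,-25.5,0.06]]]}}

```text
time_s: 14.45
position: [0.5515, -0.1807, 0.2993]
tcp_rot: [[0.475, -0.844, 0.25], [-0.122, 0.218, 0.968], [-0.871, -0.491, 0.001]]
force: [0.0, -0.3, -0.5]
opening: 0.693
```

```bash
python3 - <<'E'
from h import *
s=read_state();print(s['position'],s['tcp_rot'],s['joint_positions'])
W=snap('wrist','w9');S=snap('scene','s9');snap('top','t9')
np.savez('c9.npz',**{k+n:np.array(c[k]) for n,c in zip('WS',[W,S]) for k in ['intrinsics','rvec','tvec']})
im=cv2.imread('pics/s9.png');cv2.imwrite('pics/s9z.png',cv2.resize(im[90:240,220:400],None,fx=4,fy=4,interpolation=2))
im=cv2.imread('pics/t9.png');cv2.imwrite('pics/t9z.png',cv2.resize(im[120:290,280:540],None,fx=3,fy=3,interpolation=2))
E
```

```text
[ 0.55148501 -0.18074488  0.29925509] [[ 4.75207290e-01 -8.43751753e-01  2.49521564e-01]
 [-1.21630619e-01  2.17871126e-01  9.68368817e-01]
 [-8.71426431e-01 -4.90525383e-01  9.07899168e-04]] [ -34.38867217   12.09652631  105.72045972   16.82448893   35.48712678
 -121.3521348 ]
```

View pics/s9z.png

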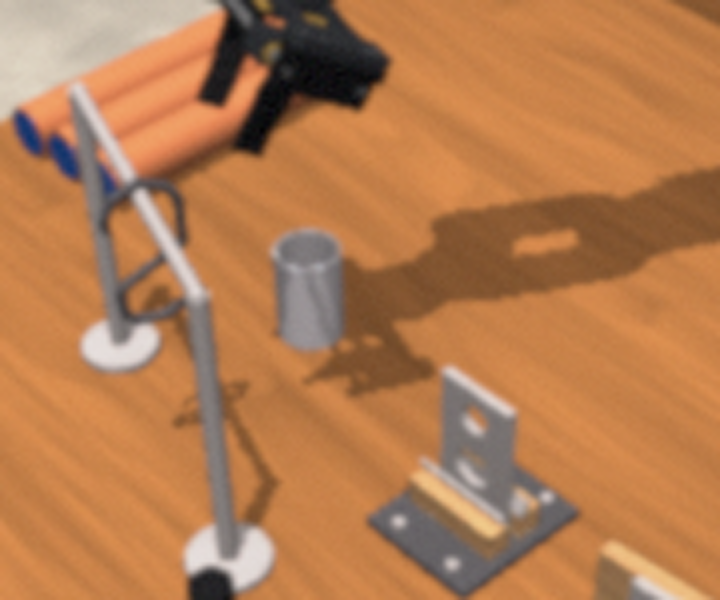

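View pics/t9z.png

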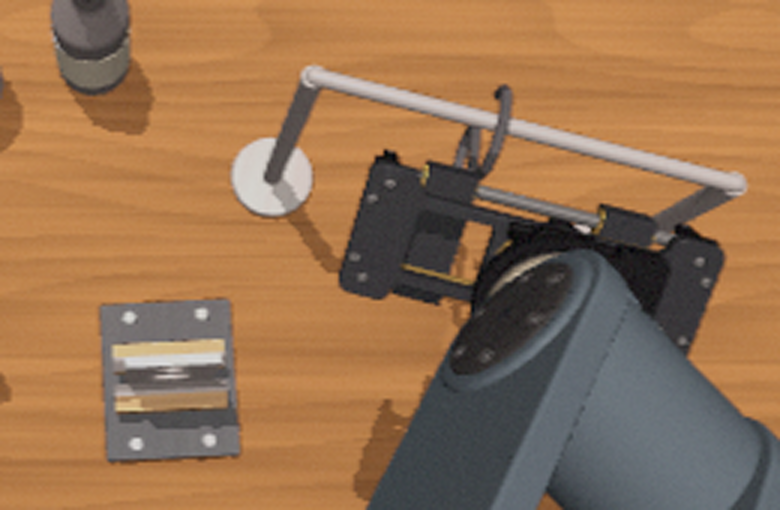

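View pics/w9.png

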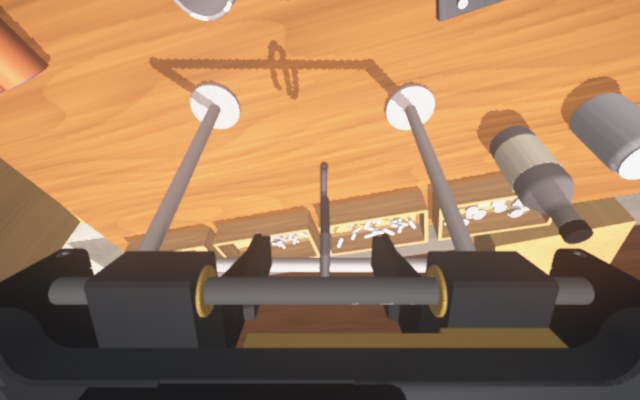

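```bash
python3 - <<'E'
from h import *
d=np.load('c9.npz');W={k:d[k+'W'] for k in ['intrinsics','rvec','tvec']};S={k:d[k+'S'] for k in ['intrinsics','rvec','tvec']}
a=np.deg2rad(-14.4);hx=np.array([np.cos(a),np.sin(a),0]);z=np.array([0,0,1.])
c=np.array([.6199,-.1985,.265]); seat=c-.111*z
for n,x,zz in [('tip',-22,7),('seat',0,0),('heel',24,20),('low',-28,62),('grip',-28,81),('hi',-28,100),('top',0,122),('uptip',28,90)]:
    X=seat+hx*x/1000+z*zz/1000; print(n,X,proj(W,X),proj(S,X))
im=cv2.imread('pics/w9.png');cv2.imwrite('pics/w9z.png',cv2.resize(im[150:310,240:400],None,fx=4.5,fy=3.7,interpolation=2))
im=cv2.imread('pics/s9.png');cv2.imwrite('pics/s9h.png',cv2.resize(im[125:180,235:285],None,fx=10,fy=10,interpolation=2))
E
```

```text
tip [ 0.59859117 -0.19302882  0.161     ] [321.20751525 164.04622125] [265.38183919 164.21510327]
seat [ 0.6199 -0.1985  0.154 ] [321.21706249 175.3829642 ] [258.80144528 167.96333545]
heel [ 0.643146   -0.20446856  0.174     ] [321.25893561 203.46992693] [250.44969408 164.98938228]
low [ 0.59277967 -0.19153668  0.216     ] [321.28030882 198.57809003] [265.42237202 149.15484659]
grip [ 0.59277967 -0.19153668  0.235     ] [321.31262794 214.77220997] [264.76810353 143.91036063]
hi [ 0.59277967 -0.19153668  0.254     ] [321.34843333 232.71318699] [264.09855313 138.54337792]
top [ 0.6199 -0.1985  0.276 ] [321.40967026 274.7721465 ] [253.95519196 134.62009207]
uptip [ 0.64702033 -0.20546332  0.244     ] [321.36338477 259.626519  ] [246.01080525 146.35152122]
```

View pics/w9z.png

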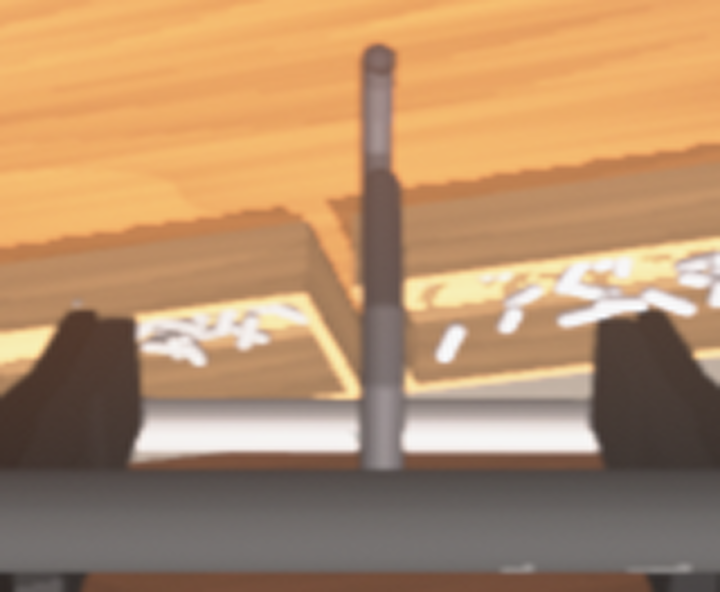

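View pics/s9h.png

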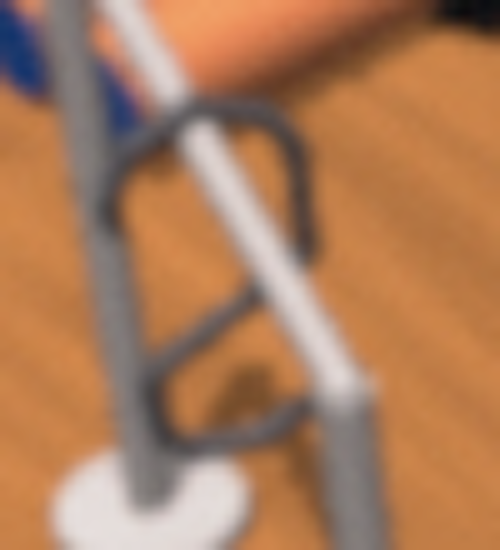

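```bash
python3 - <<'E'
from h import *
R=hookR(-14.4,30); g=np.array([.5933,-.1894,.235])
for k in (-.081,-.03,.019): print(delta(g+k*R[:,0],R))
d=np.load('c9.npz');W={k:d[k+'W'] for k in ['intrinsics','rvec','tvec']}
print(proj(W,[.6199,-.1985,.265]))
E
```

```text
[-0.0036, -0.0035, 0.0019, 0.02, 0.01, -0.5]
[0.0474, -0.004, 0.0019, 0.02, 0.01, -0.5]
[0.0964, -0.0044, 0.0019, 0.02, 0.01, -0.5]
[321.38710767 263.12943252]
```

Call:
{"name": "play_rows", "arguments": {"rows": [[[0.01,-0.003,0.0019,0,0,-0.4,0.06],[0.03,-0.004,0.0019,0,0,-0.4,0.06],[0.05,-0.004,0.0019,0,0,-0.4,0.06],[0.07,-0.0044,0.0019,0,0,-0.4,0.06],[0.085,-0.0044,0.0019,0,0,-0.4,0.06],[0.0964,-0.0044,0.0019,0,0,-0.4,0.06],[0.0964,-0.0044,0.0019,0,0,-0.4,0.06]]]}}

```text
time_s: 15.3
position: [0.6025, -0.1916, 0.2171]
tcp_rot: [[0.482, -0.841, 0.248], [-0.123, 0.216, 0.969], [-0.868, -0.497, 0.001]]
force: [0.1, -0.3, 0.0]
opening: 0.685
```

```bash
python3 - <<'E'
from h import *
R=hookR(-14.4,30); g=np.array([.5933,-.1894,.235])
for k in (.019,): print(delta(g+k*R[:,0],R))
s=read_state();print(s['position'],s['force'])
W=snap('wrist','w10');S=snap('scene','s10')
im=cv2.imread('pics/w10.png');cv2.imwrite('pics/w10z.png',cv2.resize(im[120:340,220:420],None,fx=3.6,fy=2.7,interpolation=2))
im=cv2.imread('pics/s10.png');cv2.imwrite('pics/s10h.png',cv2.resize(im[105:185,225:315],None,fx=7,fy=7,interpolation=2))
E
```

```text
[-0.0012, -0.0008, -0.0001, 0.02, 0.05, -0.2]
[ 0.60247552 -0.19163849  0.21711558] [ 0.11535863 -0.2788736   0.04222614]
```

View pics/w10z.png

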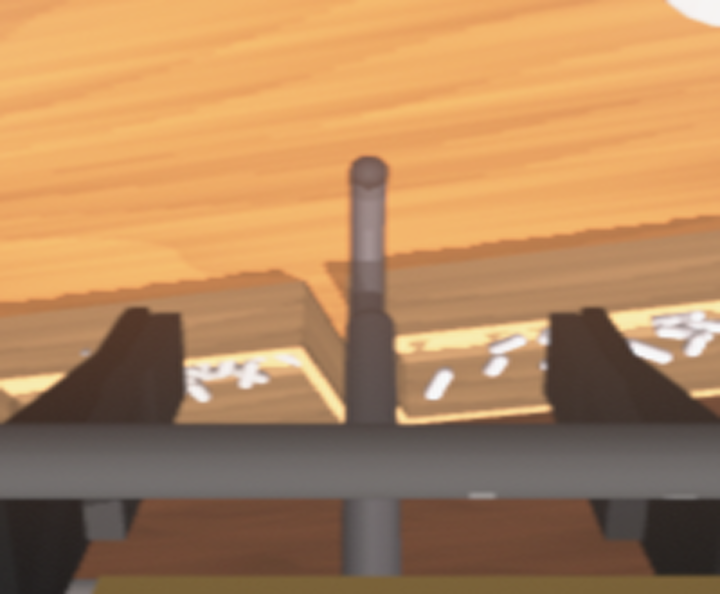

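View pics/s10h.png

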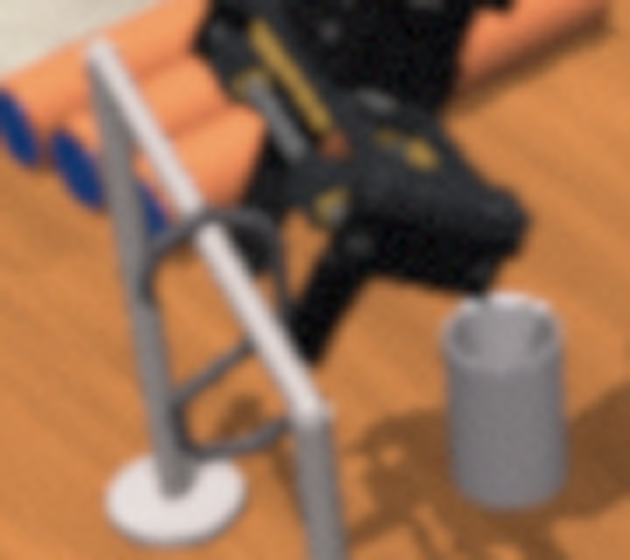

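Call:
{"name": "play_rows", "arguments": {"rows": [[[-0.001,-0.0008,0.0007,0,0,-0.2,0.0],[-0.001,-0.0008,0.0007,0,0,-0.2,0.0],[-0.001,-0.0008,0.0007,0,0,-0.2,0.0],[-0.001,-0.0008,0.0007,0,0,-0.2,0.0],[-0.001,-0.0008,0.0007,0,0,-0.2,0.0],[-0.001,-0.0008,0.0007,0,0,-0.2,0.0],[-0.001,-0.0008,0.0007,0,0,-0.2,0.0],[-0.001,-0.0008,0.0007,0,0,-0.2,0.0],[-0.001,-0.0008,0.0007,0,0,-0.2,0.0],[-0.001,-0.0008,0.0007,0,0,-0.2,0.0],[-0.001,-0.0008,0.0007,0,0,-0.2,0.0],[-0.001,-0.0008,0.0007,0,0,-0.2,0.0]]]}}

```text
time_s: 16.6
position: [0.6028, -0.1913, 0.2202]
tcp_rot: [[0.486, -0.838, 0.248], [-0.125, 0.215, 0.969], [-0.865, -0.502, -0.0]]
force: [0.2, 0.1, -0.6]
opening: 0.083
```

```bash
python3 - <<'E'
from h import *
R=hookR(-14.4,30); g=np.array([.5933,-.1894,.235])
s=read_state();print(s['position'],s['force'],s['opening'],s['time_s'])
print(delta(s['position']+[0,0,.01]),delta(s['position']+[0,0,.042]),delta(s['position']+np.array([0,0,.042])-.1*np.array([.9686,-.2487,0])))
E
```

```text
[ 0.60276374 -0.19134081  0.22019797] [ 0.16493161  0.11513194 -0.59159582] 0.08333947760558312 16.6
[-0.0086, -0.005, -0.0, 0.0, 0.0, 0.0] [-0.0363, -0.0211, -0.0, 0.0, 0.0, 0.0] [-0.0865, 0.0654, 0.0, 0.0, 0.0, 0.0]
```

Call:
{"name": "play_rows", "arguments": {"rows": [[[-0.0043,-0.0025,0,0,0,0,0.0],[-0.0129,-0.0075,0,0,0,0,0.0],[-0.0216,-0.0125,0,0,0,0,0.0],[-0.03,-0.0175,0,0,0,0,0.0],[-0.0363,-0.0211,0,0,0,0,0.0],[-0.0363,-0.0211,0,0,0,0,0.0],[-0.0363,-0.0211,0,0,0,0,0.0]]]}}

```text
time_s: 17.3
position: [0.6027, -0.1912, 0.2625]
tcp_rot: [[0.487, -0.838, 0.248], [-0.125, 0.214, 0.969], [-0.865, -0.502, -0.0]]
force: [0.0, 0.6, -1.9]
opening: 0.077
```

```bash
python3 - <<'E'
from h import *
s=read_state();print(s['position'],s['force'],s['opening'],s['time_s'])
W=snap('wrist','w11');S=snap('scene','s11');T=snap('top','t11')
im=cv2.imread('pics/s11.png');cv2.imwrite('pics/s11h.png',cv2.resize(im[95:185,215:315],None,fx=7,fy=6.5,interpolation=2))
im=cv2.imread('pics/t11.png');cv2.imwrite('pics/t11h.png',cv2.resize(im[120:220,350:540],None,fx=4,fy=4,interpolation=2))
E
```

```text
[ 0.60269698 -0.19122169  0.26250329] [ 0.02776215  0.57017556 -1.85548762] 0.0772589883831233 17.3
```

View pics/s11h.png

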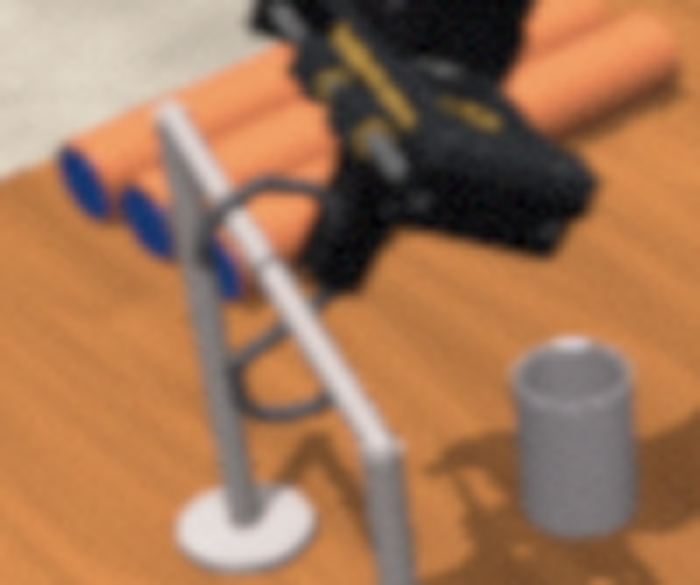

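View pics/t11h.png

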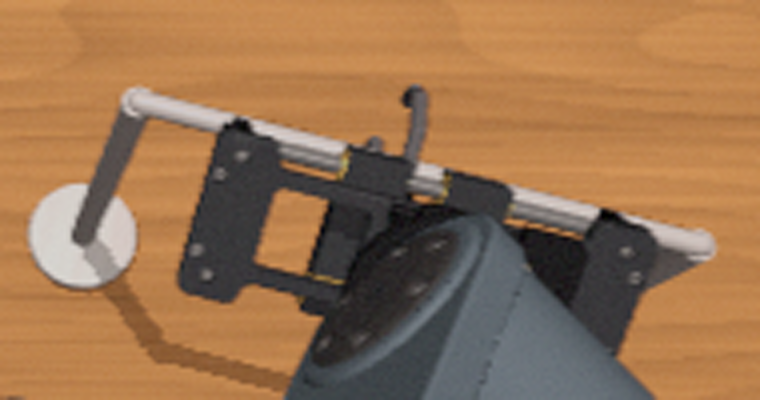

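Call:
{"name": "play_rows", "arguments": {"rows": [[[-0.005,0.0087,0,0,0,0,0.0],[-0.015,0.026,0,0,0,0,0.0],[-0.025,0.0432,0,0,0,0,0.0],[-0.035,0.0606,0,0,0,0,0.0],[-0.045,0.078,0,0,0,0,0.0],[-0.05,0.0865,0,0,0,0,0.0],[-0.05,0.0865,0,0,0,0,0.0]]]}}

```text
time_s: 18.15
position: [0.5045, -0.1657, 0.2616]
tcp_rot: [[0.485, -0.838, 0.249], [-0.124, 0.216, 0.969], [-0.865, -0.501, 0.0]]
force: [0.3, -0.2, -0.9]
opening: 0.081
```

```bash
python3 - <<'E'
from h import *
s=read_state();print(s['position'],s['force'],s['opening'],s['time_s'],s['joint_positions'])
print(delta([.5015,.0147,.262],hookR(3.3,30)))
W=snap('wrist','w12');S=snap('scene','s12');T=snap('top','t12')
im=cv2.imread('pics/s12.png');cv2.imwrite('pics/s12h.png',cv2.resize(im[85:195,235:345],None,fx=6.5,fy=5.4,interpolation=2))
E
```

```text
[ 0.50446248 -0.16573988  0.26161244] [ 0.33434171 -0.20972683 -0.8988516 ] 0.08062771222972352 18.15 [ -36.78531794   11.27826421  115.25701161   24.46979962   27.45886768
 -131.59052325]
[-0.0242, 0.0412, 0.174, -15.34, -8.85, 0.07]
```

View pics/s12h.png

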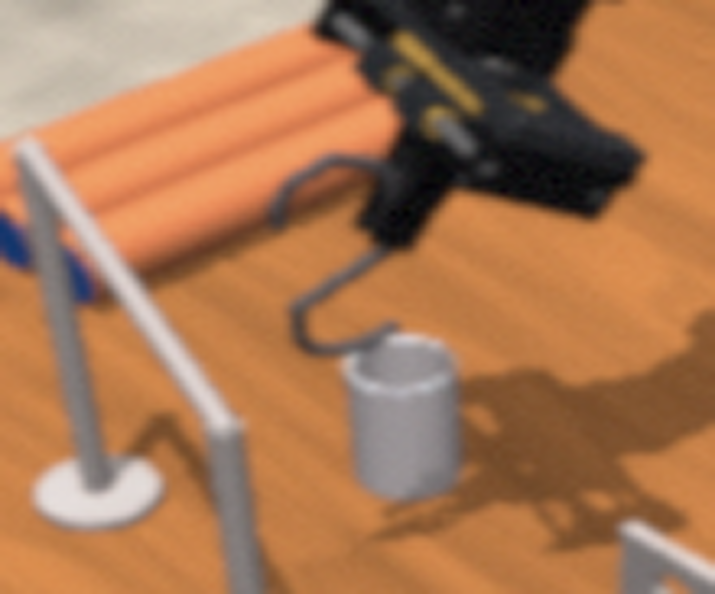

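View pics/w12.png

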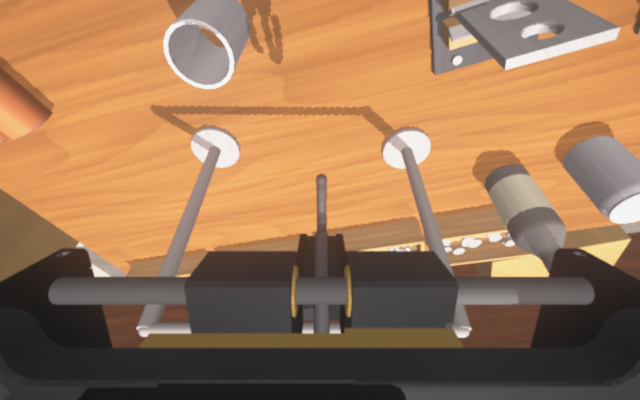

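```bash
cat >> h.py <<'E'
HP=np.array([(-22,7),(-8,0),(6,0),(18,4),(24,14),(24,34),(-28,62),(-28,100),(-20,113),(0,122),(20,113),(28,100),(28,90)])/1000.
def hookpts(P,R,off=(0,0),phi=0,dy=0,tilt=30,pts=HP):
    """world pts; grip point at tcp-19mm; hook frame rotated by phi(deg) about tool z; off = grip point in hook coords minus hook_grip (x,z)"""
    p=R[:,0]; hy=R[:,2]
    t=np.deg2rad(tilt); hx=np.sin(t)*p-np.cos(t)*R[:,1]; hz=-np.cos(t)*p-np.sin(t)*R[:,1]
    a=np.deg2rad(phi); hx,hz=np.cos(a)*hx-np.sin(a)*hz, np.sin(a)*hx+np.cos(a)*hz
    g=P-.019*p+dy*hy
    q=pts-np.array([-.028,.081])-np.array(off)
    return g+q[:,:1]*hx+q[:,1:]*hz
E
python3 - <<'E'
from h import *
s=read_state();P,R=s['position'],s['tcp_rot'];W=capture('wrist');S=capture('scene')
X=hookpts(P,R)
for k in [0,1,2,4,5,9,11,12]: print(HP[k]*1000,proj(S,X[k]).round(1),proj(W,X[k]).round(1))
# overlay
im=cv2.imread('pics/s12.png');im=im[85:195,235:345];im=cv2.resize(im,None,fx=6.5,fy=5.4,interpolation=2)
q=np.array([(proj(S,x)+.5-[235,85])*[6.5,5.4] for x in X]).astype(int);cv2.polylines(im,[q],False,(0,255,0),1);cv2.imwrite('pics/s12o.png',im)
E
```

```text
[-22.   7.] [294.7 144.6] [321.6 179.7]
[-8.  0.] [290.6 147.6] [321.6 186.6]
[6. 0.] [286.3 148.8] [321.6 199. ]
[24. 14.] [280.4 146.5] [321.6 226.5]
[24. 34.] [280.  141.1] [321.6 247.1]
[  0. 122.] [285.7 113.3] [321.9 364.8]
[ 28. 100.] [277.  122.3] [321.7 338.4]
[28. 90.] [277.3 125.3] [321.7 322.4]
```

View pics/s12o.png

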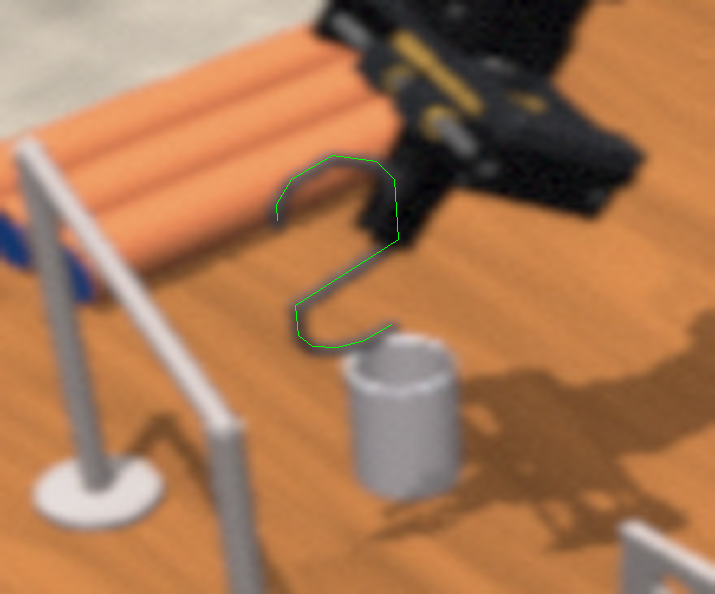

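Call:
{"name": "play_rows", "arguments": {"rows": [[[-0.002,0.004,0.015,-1.3,-0.8,0,0.0],[-0.005,0.01,0.04,-4,-2.3,0,0.0],[-0.01,0.018,0.07,-7,-4,0,0.0],[-0.015,0.026,0.105,-10,-5.8,0,0.0],[-0.02,0.034,0.14,-13,-7.5,0,0.0],[-0.024,0.04,0.165,-15.3,-8.8,0,0.0],[-0.0242,0.0412,0.174,-15.3,-8.85,0,0.0],[-0.0242,0.0412,0.174,-15.3,-8.85,0,0.0]]]}}

```text
time_s: 19.2
position: [0.5023, 0.0162, 0.2619]
tcp_rot: [[0.5, -0.864, -0.062], [0.031, -0.054, 0.998], [-0.865, -0.501, -0.0]]
force: [0.1, -0.3, -0.4]
opening: 0.079
```

```bash
python3 - <<'E'
from h import *
s=read_state();print(s['position'],s['force'],s['opening'],s['time_s'],s['joint_positions'].round(1))
print(delta([.5015,.0147,.262],hookR(3.3,30)),delta([.5015,.0147,.1757],hookR(3.3,30)))
W=snap('wrist','w13');S=snap('scene','s13');T=snap('top','t13')
P,R=s['position'],s['tcp_rot'];X=hookpts(P,R,(0,.0017))
im=cv2.imread('pics/s13.png');im=cv2.resize(im[120:240,275:395],None,fx=6,fy=5,interpolation=2)
q=np.array([(proj(S,x)+.5-[275,120])*[6,5] for x in X]).astype(int);cv2.polylines(im,[q],False,(0,255,0),1);cv2.imwrite('pics/s13o.png',im)
E
```

```text
[0.50233311 0.0162039  0.26192092] [ 0.10416632 -0.29025418 -0.44287819] 0.07867163841440925 19.2 [ -17.4    8.8  118.7   24.    26.1 -130.2]
[-0.0005, 0.0008, -0.0014, 0.22, 0.11, 0.09] [0.0741, 0.044, -0.0014, 0.22, 0.11, 0.09]
```

View pics/s13o.png

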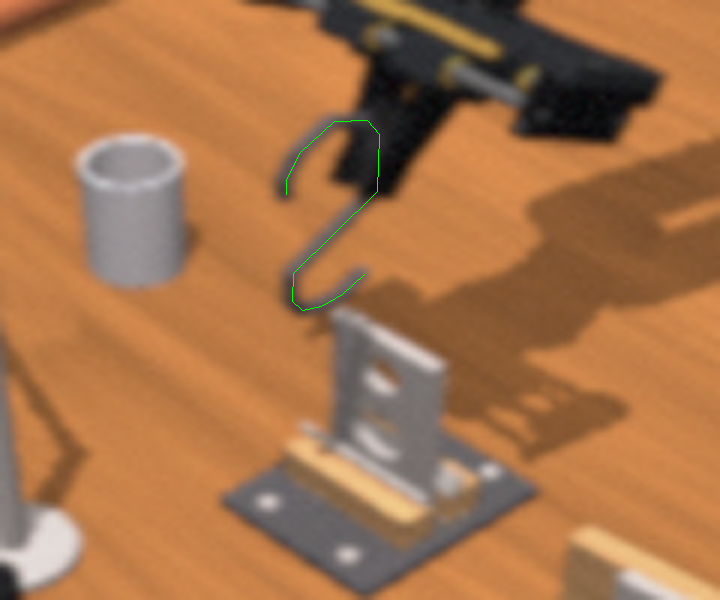

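View pics/w13.png

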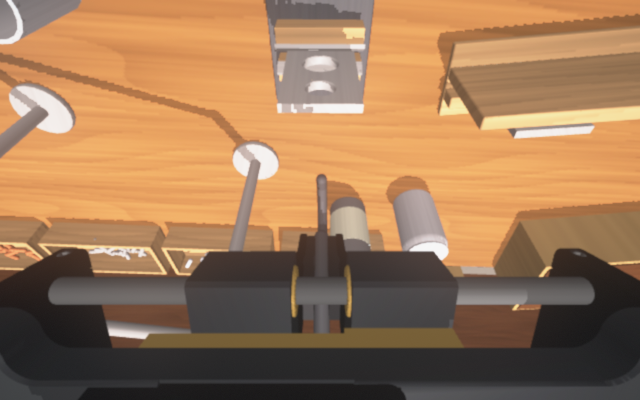

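Call:
{"name": "play_rows", "arguments": {"rows": [[[0.01,0.006,-0.0014,0.2,0.1,0,0.0],[0.028,0.0166,-0.0014,0.2,0.1,0,0.0],[0.046,0.0272,-0.0014,0.2,0.1,0,0.0],[0.062,0.0368,-0.0014,0.2,0.1,0,0.0],[0.0744,0.0435,-0.0014,0.2,0.1,0,0.0],[0.0744,0.0435,-0.0014,0.2,0.1,0,0.0],[0.0744,0.0435,-0.0014,0.2,0.1,0,0.0]]]}}

```text
time_s: 20.05
position: [0.5037, 0.0121, 0.1773]
tcp_rot: [[0.5, -0.865, -0.055], [0.025, -0.049, 0.998], [-0.866, -0.5, -0.003]]
force: [-0.3, 0.2, -0.5]
opening: 0.082
```

```bash
python3 - <<'E'
from h import *
s=read_state();print(s['position'],s['force'],s['opening'],s['time_s'],s['joint_positions'].round(1))
print(delta([.5015,.0147,.1757],hookR(3.3,30)))
W=snap('wrist','w14');S=snap('scene','s14');T=snap('top','t14')
P,R=s['position'],s['tcp_rot'];X=hookpts(P,R,(0,.0017))
im=cv2.imread('pics/s14.png');im=cv2.resize(im[150:230,300:380],None,fx=9,fy=7.4,interpolation=2)
cv2.imwrite('pics/s14z.png',im)
n=np.array([np.cos(np.deg2rad(3.3)),np.sin(np.deg2rad(3.3)),0]);y=np.array([-n[1],n[0],0]);e=np.array([.4798,.0135,.113])+.004*n
C=np.array([e+.013*(np.cos(t)*y+np.sin(t)*np.array([0,0,1])) for t in np.linspace(0,6.28,40)])
f=lambda A:np.array([(proj(S,x)+.5-[300,150])*[9,7.4] for x in A]).astype(int)
cv2.polylines(im,[f(X)],False,(0,255,0),1);cv2.polylines(im,[f(C)],True,(0,0,255),1);cv2.imwrite('pics/s14o.png',im)
im=cv2.imread('pics/w14.png');cv2.imwrite('pics/w14z.png',cv2.resize(im[80:260,230:410],None,fx=4.4,fy=3.3,interpolation=2))
E
```

```text
[0.50372444 0.01208465 0.17733869] [-0.34142662  0.17003231 -0.47377481] 0.08181036248304681 20.05 [ -17.7   19.8  124.8   55.9   12.3 -163.6]
[0.0004, 0.0026, 0.0027, -0.04, -0.22, 0.01]
```

View pics/s14o.png

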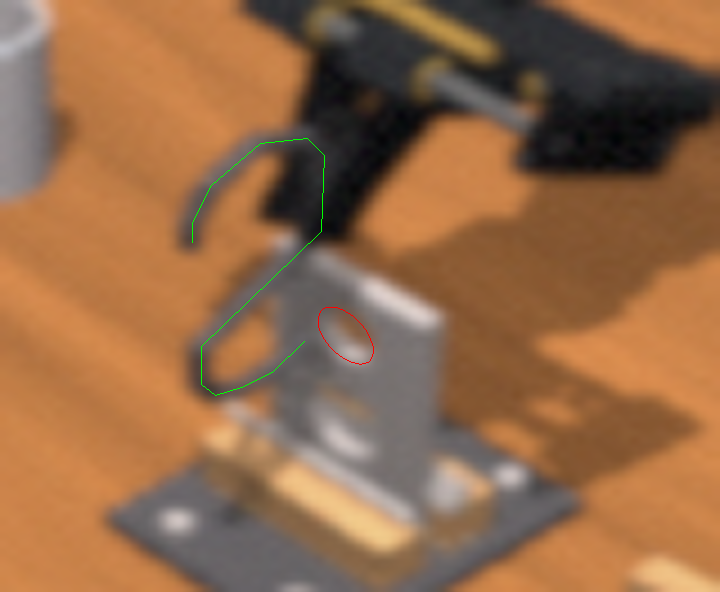

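View pics/s14z.png

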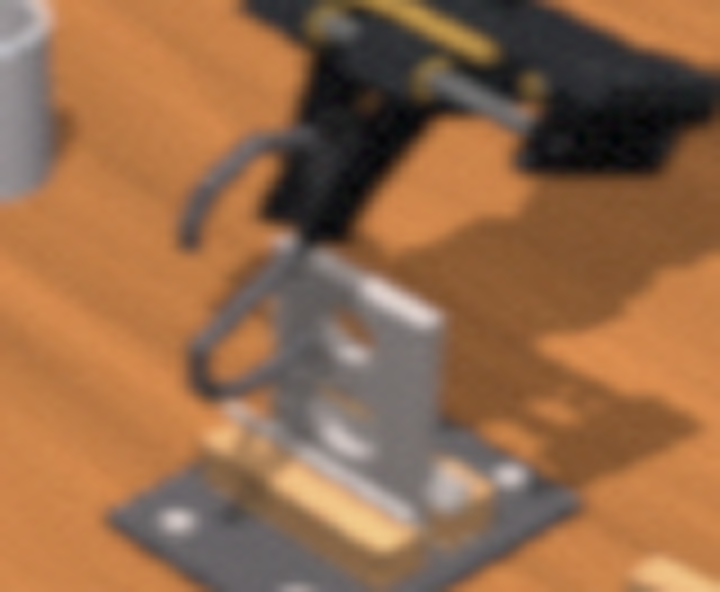

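View pics/w14z.png

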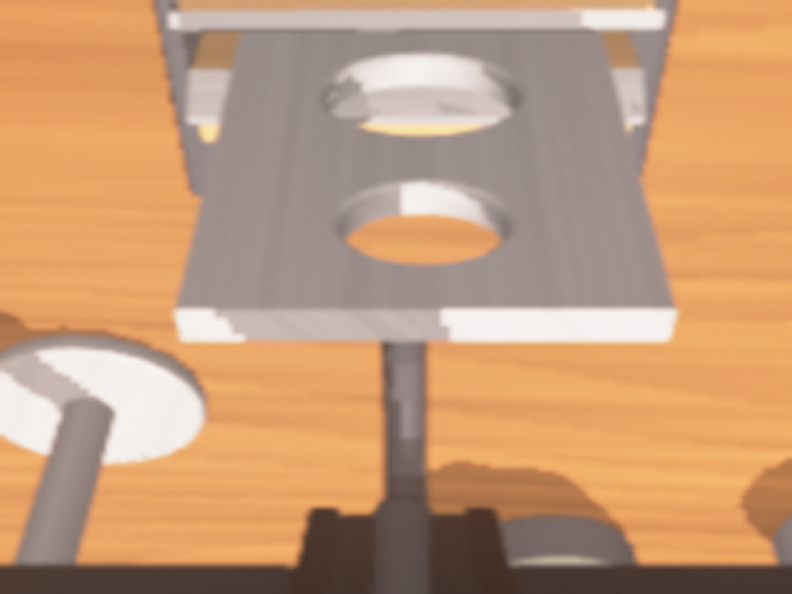

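```bash
python3 - <<'E'
from h import *
print(delta([.5037,.0147,.262],hookR(3.3,30)))
E
```

```text
[-0.0725, -0.0419, 0.0021, -0.05, -0.23, 0.12]
```

Call:
{"name": "play_rows", "arguments": {"rows": [[[-0.006,-0.0035,0,0,0,0,0.0],[-0.02,-0.0116,0,0,0,0,0.0],[-0.036,-0.021,0,0,0,0,0.0],[-0.054,-0.0312,0,0,0,0,0.0],[-0.07,-0.0405,0,0,0,0,0.0],[-0.0725,-0.0419,0,0,0,0,0.0]]]}}

```text
time_s: 20.8
position: [0.5048, 0.0124, 0.2644]
tcp_rot: [[0.505, -0.861, -0.055], [0.023, -0.049, 0.998], [-0.863, -0.506, -0.005]]
force: [-0.2, -0.2, -0.8]
opening: 0.083
```

```bash
python3 - <<'E'
from h import *
s=read_state();print(s['position'],s['joint_positions'].round(1))
print(delta([.5045,-.1657,.2625],hookR(-14.4,30)))
E
```

```text
[0.50478047 0.0123754  0.26435997] [ -17.6    8.7  118.4   23.6   25.9 -129.7]
[-0.0027, 0.01, -0.1778, 15.29, 8.58, 0.42]
```

Call:
{"name": "play_rows", "arguments": {"rows": [[[0,0,-0.01,1,0.5,0,0.0],[-0.0005,0.002,-0.04,3.5,2,0,0.0],[-0.001,0.004,-0.075,6.5,3.6,0,0.0],[-0.0018,0.006,-0.11,9.5,5.3,0.2,0.0],[-0.0022,0.008,-0.145,12.5,7,0.3,0.0],[-0.0027,0.0095,-0.17,15,8.4,0.4,0.0],[-0.0027,0.01,-0.178,15.3,8.6,0.4,0.0],[-0.0027,0.01,-0.178,15.3,8.6,0.4,0.0]]]}}

```text
time_s: 21.6
position: [0.5023, -0.1661, 0.2575]
tcp_rot: [[0.477, -0.842, 0.252], [-0.122, 0.22, 0.968], [-0.87, -0.492, 0.002]]
force: [-0.4, -0.3, -1.3]
opening: 0.081
```

```bash
python3 - <<'E'
from h import *
s=read_state();print(s['position'],s['joint_positions'].round(1))
for z in (.2635,.2205): print(delta([.6027,-.1912,z],hookR(-14.4,30)))
E
```

```text
[ 0.50228251 -0.16611645  0.25747792] [ -36.9   11.6  115.4   24.1   27.5 -131.3]
[0.0457, -0.093, 0.001, -0.22, 0.03, -0.5]
[0.0831, -0.0719, 0.0009, -0.22, 0.03, -0.5]
```

Call:
{"name": "play_rows", "arguments": {"rows": [[[-0.005,-0.003,0.001,0,0,-0.5,0.0],[-0.005,-0.003,0.001,0,0,-0.5,0.0],[0.003,-0.0166,0.001,0,0,-0.5,0.0],[0.0125,-0.034,0.001,0,0,-0.5,0.0],[0.0225,-0.052,0.001,0,0,-0.5,0.0],[0.0325,-0.07,0.001,0,0,-0.5,0.0],[0.042,-0.0865,0.001,0,0,-0.5,0.0],[0.0457,-0.093,0.001,0,0,-0.5,0.0],[0.0457,-0.093,0.001,0,0,-0.5,0.0]]]}}

```text
time_s: 22.5
position: [0.6037, -0.1895, 0.2648]
tcp_rot: [[0.486, -0.838, 0.249], [-0.124, 0.216, 0.969], [-0.865, -0.502, 0.001]]
force: [-0.0, 0.4, -0.5]
opening: 0.08
```

```bash
python3 - <<'E'
from h import *
s=read_state();print(s['position'],s['joint_positions'].round(1),s['force'])
for z in (.2635,.2205): print(delta([.6027,-.1912,z],hookR(-14.4,30)))
S=snap('scene','s15');T=snap('top','t15')
im=cv2.imread('pics/s15.png');cv2.imwrite('pics/s15z.png',cv2.resize(im[95:185,215:315],None,fx=7,fy=6.5,interpolation=2))
E
```

```text
[ 0.60373025 -0.18951584  0.26476487] [ -31.8   19.   102.3   17.2   30.9 -120. ] [-0.01904111  0.39047697 -0.46018052]
[0.0008, 0.0011, -0.0019, -0.05, 0.07, 0.11]
[0.038, 0.0227, -0.002, -0.05, 0.07, 0.11]
```

View pics/s15z.png

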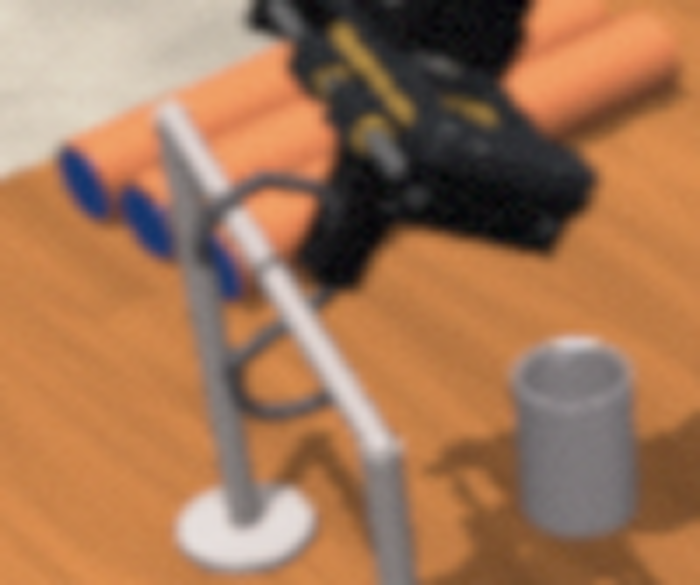

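Back over the rail as at lift-off; lower it.

Call:
{"name": "play_rows", "arguments": {"rows": [[[0.008,0.005,-0.001,0,0,0,0.0],[0.018,0.011,-0.001,0,0,0,0.0],[0.028,0.017,-0.001,0,0,0,0.0],[0.034,0.0205,-0.001,0,0,0,0.0],[0.038,0.0227,-0.001,0,0,0,0.0],[0.038,0.0227,-0.001,0,0,0,0.0],[0.038,0.0227,-0.001,0,0,0,0.0]]]}}

```text
time_s: 23.3
position: [0.6025, -0.1912, 0.2205]
tcp_rot: [[0.486, -0.837, 0.25], [-0.124, 0.217, 0.968], [-0.865, -0.502, 0.002]]
force: [0.6, -1.0, -1.6]
opening: 0.083
```

Call:
{"name": "play_rows", "arguments": {"rows": [[[0.0009,0.0005,0,0,0,0,0.0],[0.0009,0.0005,0,0,0,0,0.0],[0.0009,0.0005,0,0,0,0,0.02],[0.0009,0.0005,0,0,0,0,0.05],[0.0009,0.0005,0,0,0,0,0.05],[0.0009,0.0005,0,0,0,0,0.05],[0.0009,0.0005,0,0,0,0,0.05]]]}}

```text
time_s: 24.0
position: [0.6024, -0.1911, 0.2195]
tcp_rot: [[0.486, -0.837, 0.25], [-0.124, 0.217, 0.968], [-0.865, -0.502, 0.002]]
force: [-1.0, 0.1, 0.0]
opening: 0.447
```

```bash
python3 - <<'E'
from h import *
s=read_state();print(s['position'],s['joint_positions'].round(1),s['force'],s['opening'])
W=snap('wrist','w16');S=snap('scene','s16')
im=cv2.imread('pics/s16.png');cv2.imwrite('pics/s16z.png',cv2.resize(im[95:185,215:315],None,fx=7,fy=6.5,interpolation=2))
R=hookR(-14.4,10);g=s['position']-.019*s['tcp_rot'][:,0]; print('g',g)
print(delta(g+[0,0,-.001]+.019*R[:,0],R))
E
```

```text
[ 0.60239636 -0.19108553  0.21946802] [ -32.    22.9  105.3   21.6   24.4 -125.1] [-1.02518512  0.1478492   0.01773823] 0.44739685365663034
g [ 0.59316423 -0.18872268  0.23590531]
[-0.0003, 0.007, -0.0, -0.13, 0.05, 20.1]
```

View pics/s16z.png

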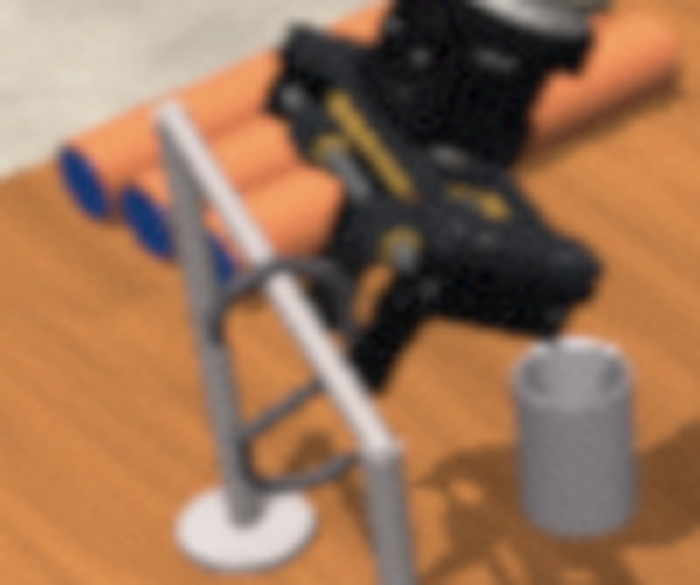

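View pics/w16.png

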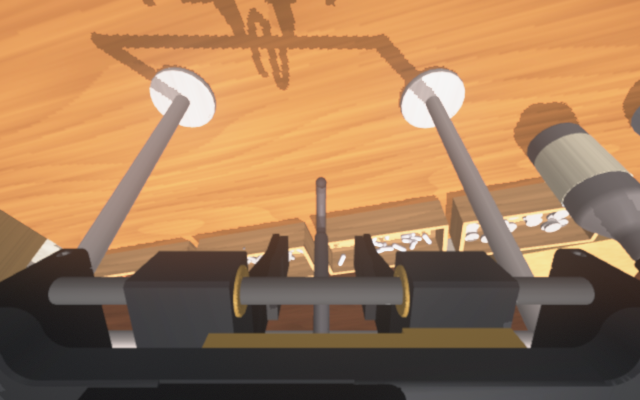

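Call:
{"name": "play_rows", "arguments": {"rows": [[[0,0.0018,0,0,0,5,0.05],[0,0.0036,0,0,0,10,0.05],[0,0.0054,0,0,0,15,0.05],[-0.001,0.0068,0,0,0,20,0.05],[-0.001,0.0068,0,0,0,20,0.05],[-0.001,0.0068,0,0,0,20,0.05]]]}}

```text
time_s: 24.7
position: [0.5962, -0.1892, 0.2165]
tcp_rot: [[0.171, -0.953, 0.25], [-0.042, 0.246, 0.968], [-0.984, -0.176, 0.002]]
force: [0.1, -0.5, -0.2]
opening: 0.573
```

```bash
python3 - <<'E'
from h import *
s=read_state();print(s['position'],s['joint_positions'].round(1),s['force'],s['opening'])
W=snap('wrist','w17');S=snap('scene','s17')
im=cv2.imread('pics/s17.png');cv2.imwrite('pics/s17z.png',cv2.resize(im[95:185,215:315],None,fx=7,fy=6.5,interpolation=2))
R=hookR(-14.4,10); print(delta(np.array([.5932,-.1887,.2365])+.019*R[:,0],R))
E
```

```text
[ 0.5961707  -0.18923949  0.21647749] [ -29.2   26.9   90.5    3.3   52.8 -106.4] [ 0.07488482 -0.53349631 -0.24580469] 0.5733654435287022
[-0.0013, -0.0017, -0.0003, -0.13, 0.1, 0.05]
```

View pics/s17z.png

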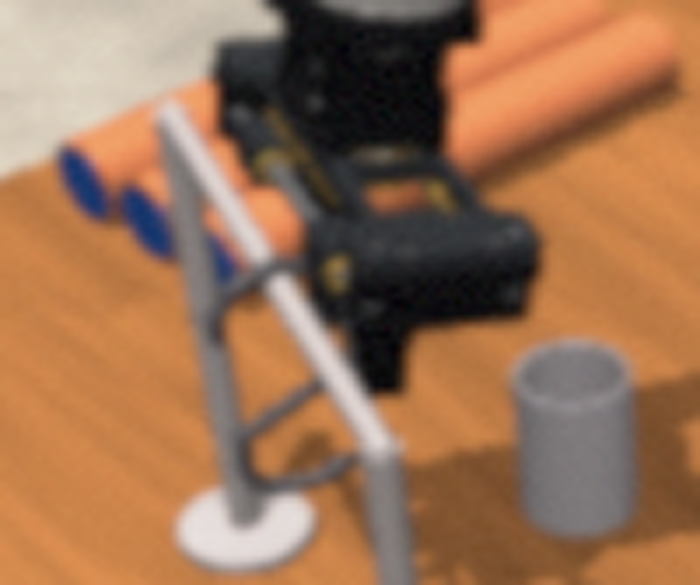

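View pics/w17.png

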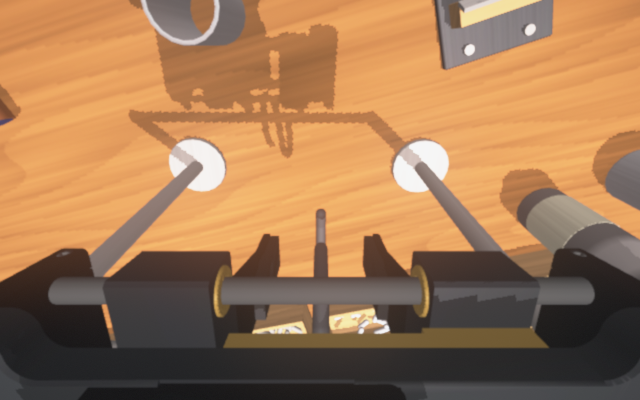

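Call:
{"name": "play_rows", "arguments": {"rows": [[[-0.0013,-0.0016,0,0,0,0,0.05],[-0.0013,-0.0016,0,0,0,0,0.0],[-0.0013,-0.0016,0,0,0,0,0.0],[-0.0013,-0.0016,0,0,0,0,0.0],[-0.0013,-0.0016,0,0,0,0,0.0],[-0.0013,-0.0016,0,0,0,0,0.0],[-0.0013,-0.0016,0,0,0,0,0.0],[-0.0013,-0.0016,0,0,0,0,0.0],[-0.0013,-0.0016,0,0,0,0,0.0],[-0.0013,-0.0016,0,0,0,0,0.0],[-0.0013,-0.0016,0,0,0,0,0.0]]]}}

```text
time_s: 25.9
position: [0.5976, -0.1899, 0.2185]
tcp_rot: [[0.17, -0.953, 0.251], [-0.043, 0.247, 0.968], [-0.984, -0.176, 0.001]]
force: [-0.4, -0.6, -0.0]
opening: 0.084
```

```bash
python3 - <<'E'
from h import *
s=read_state();P=s['position'];print(P,s['force'],s['opening'])
hx=np.array([.9686,-.2487,0])
print(delta(P+[0,0,.043]),delta(P+[0,0,.043]-.1*hx))
E
```

```text
[ 0.59755342 -0.18986197  0.2184936 ] [-0.4109427  -0.64434943 -0.02690642] 0.08400308823273026
[-0.0423, -0.0075, 0.0001, 0.0, 0.0, 0.0] [-0.0599, 0.0909, -0.0001, 0.0, 0.0, 0.0]
```

Call:
{"name": "play_rows", "arguments": {"rows": [[[-0.005,-0.001,0,0,0,0,0.0],[-0.015,-0.0027,0,0,0,0,0.0],[-0.027,-0.0048,0,0,0,0,0.0],[-0.038,-0.0067,0,0,0,0,0.0],[-0.0423,-0.0075,0,0,0,0,0.0],[-0.0423,-0.0075,0,0,0,0,0.0],[-0.0445,0.004,0,0,0,0,0.0],[-0.0475,0.0225,0,0,0,0,0.0],[-0.051,0.042,0,0,0,0,0.0],[-0.0545,0.062,0,0,0,0,0.0],[-0.058,0.08,0,0,0,0,0.0],[-0.06,0.091,0,0,0,0,0.0]]]}}

```text
time_s: 27.1
position: [0.4979, -0.1636, 0.2608]
tcp_rot: [[0.167, -0.953, 0.251], [-0.041, 0.247, 0.968], [-0.985, -0.172, 0.002]]
force: [0.7, -0.1, -1.9]
opening: 0.08
```

```bash
python3 - <<'E'
from h import *
s=read_state();P=s['position'];print(P,s['force'],s['opening'],s['time_s'],s['joint_positions'].round(1))
# target tcp above pre-insertion
R=hookR(3.3,10)
hx=np.array([R[1,2],-R[0,2],0]);print(hx)
seat=np.array([.4798,.0135,.110])+.041*hx
tcp=seat-.028*hx+np.array([0,0,.081+.0022])+.019*R[:,0];print('pre',tcp)
print(delta(np.array([tcp[0],tcp[1],.262]),R))
W=snap('wrist','w18');S=snap('scene','s18')
X=hookpts(P,s['tcp_rot'],(0,.0022),tilt=10)
im=cv2.imread('pics/s18.png');im=cv2.resize(im[85:195,235:345],None,fx=6.5,fy=5.4,interpolation=2)
q=np.array([(proj(S,x)+.5-[235,85])*[6.5,5.4] for x in X]).astype(int);cv2.polylines(im,[q],False,(0,255,0),1);cv2.imwrite('pics/s18o.png',im)
E
```

```text
[ 0.49793612 -0.16356547  0.26077004] [ 0.66479199 -0.13110754 -1.86218239] 0.07996648926652558 27.1 [ -32.3   15.8  101.     3.9   53.9 -109.8]
[0.99834182 0.05756403 0.        ]
pre [0.49607229 0.01443825 0.17448865]
[-0.0088, 0.0456, 0.1719, -17.57, -2.95, -0.05]
```

View pics/s18o.png

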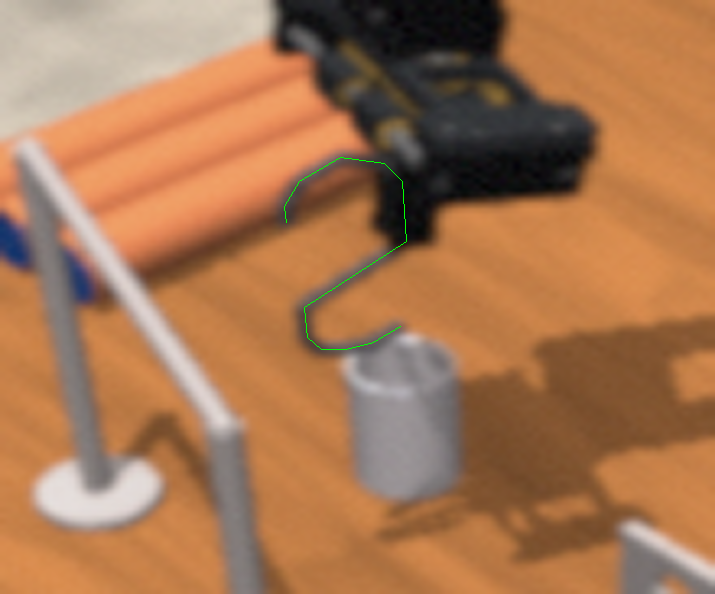

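Call:
{"name": "play_rows", "arguments": {"rows": [[[-0.001,0.004,0.015,-1.5,-0.3,0,0.0],[-0.002,0.01,0.04,-4,-0.7,0,0.0],[-0.003,0.018,0.07,-7,-1.2,0,0.0],[-0.005,0.027,0.105,-11,-1.8,0,0.0],[-0.007,0.036,0.14,-14.5,-2.4,0,0.0],[-0.0085,0.043,0.165,-17,-2.9,0,0.0],[-0.0088,0.0456,0.172,-17.6,-2.95,0,0.0],[-0.0088,0.0456,0.172,-17.6,-2.95,0,0.0]]]}}

```text
time_s: 28.0
position: [0.499, 0.0147, 0.2625]
tcp_rot: [[0.175, -0.983, -0.061], [0.009, -0.061, 0.998], [-0.984, -0.176, -0.002]]
force: [-0.8, 0.1, -2.2]
opening: 0.078
```

```bash
python3 - <<'E'
from h import *
s=read_state();P=s['position'];print(P,s['force'],s['joint_positions'].round(1))
print(delta([.4961,.0144,.1745],hookR(3.3,10)))
E
```

```text
[0.49896621 0.01467484 0.26249955] [-0.78264606  0.06806776 -2.15521829] [ -12.9   13.5  104.1    3.4   52.7 -108.3]
[0.0861, 0.0183, 0.0001, 0.22, -0.07, 0.12]
```

Call:
{"name": "play_rows", "arguments": {"rows": [[[0.01,0.0018,0,0,0,0,0.0],[0.03,0.0053,0,0,0,0,0.0],[0.05,0.009,0,0,0,0,0.0],[0.068,0.012,0,0,0,0,0.0],[0.08,0.0145,0,0,0,0,0.0],[0.0861,0.0165,0,0.2,0,0,0.0],[0.0861,0.0165,0,0.2,0,0,0.0],[0.0861,0.0165,0,0.2,0,0,0.0]]]}}

```text
time_s: 28.8
position: [0.498, 0.0125, 0.175]
tcp_rot: [[0.176, -0.983, -0.054], [0.008, -0.053, 0.999], [-0.984, -0.176, -0.001]]
force: [-0.1, 0.1, -0.8]
opening: 0.08
```

```bash
python3 - <<'E'
from h import *
s=read_state();P,R=s['position'],s['tcp_rot'];print(P,s['force'],s['opening'],s['time_s'],s['joint_positions'].round(1))
print(delta([.4961,.0144,.1745],hookR(3.3,10)))
W=snap('wrist','w19');S=snap('scene','s19');T=snap('top','t19')
X=hookpts(P,R,(0,.0022),tilt=10);print('seat',hookpts(P,R,(0,.0022),tilt=10,pts=np.array([[0,0.]])))
im=cv2.imread('pics/s19.png');im=cv2.resize(im[150:230,300:380],None,fx=9,fy=7.4,interpolation=2);cv2.imwrite('pics/s19z.png',im)
n=np.array([np.cos(np.deg2rad(3.3)),np.sin(np.deg2rad(3.3)),0]);y=np.array([-n[1],n[0],0]);e=np.array([.4798,.0135,.113])+.004*n
C=np.array([e+.013*(np.cos(t)*y+np.sin(t)*np.array([0,0,1])) for t in np.linspace(0,6.28,40)])
f=lambda A:np.array([(proj(S,x)+.5-[300,150])*[9,7.4] for x in A]).astype(int)
cv2.polylines(im,[f(X)],False,(0,255,0),1);cv2.polylines(im,[f(C)],True,(0,0,255),1);cv2.imwrite('pics/s19o.png',im)
im=cv2.imread('pics/w19.png');cv2.imwrite('pics/w19z.png',cv2.resize(im[80:300,220:420],None,fx=4,fy=2.7,interpolation=2))
f=lambda A:np.array([(proj(W,x)+.5) for x in A]).astype(int)
cv2.polylines(im,[f(X)],False,(0,255,0),1);cv2.polylines(im,[f(C)],True,(0,0,255),1);cv2.imwrite('pics/w19o.png',im)
E
```

```text
[0.49803309 0.01247604 0.17496601] [-0.11649712  0.05552182 -0.76944304] 0.07954572566394896 28.8 [ -13.2   21.4  110.4    4.4   38.5 -109.5]
[0.0001, 0.0019, 0.002, -0.2, -0.11, 0.13]
seat [[0.52285428 0.01372558 0.11053576]]
```

View pics/s19o.png

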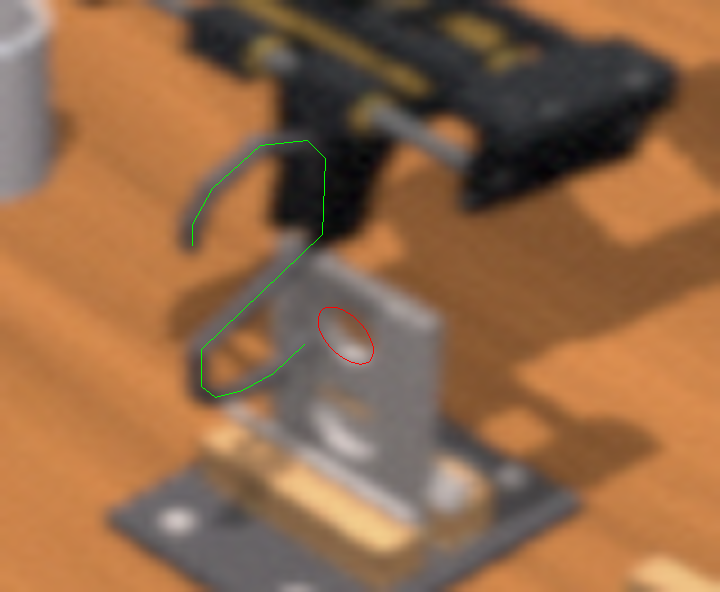

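View pics/w19o.png

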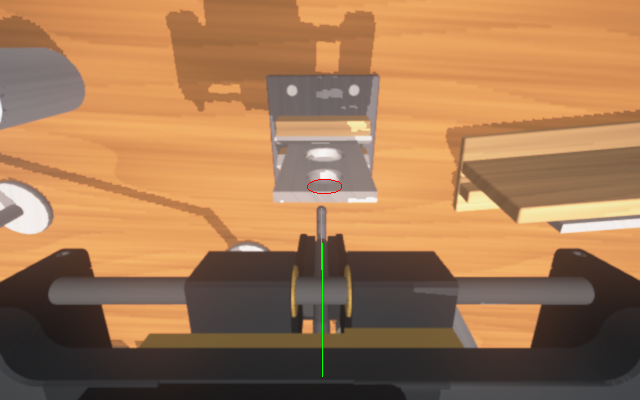

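View pics/w19z.png

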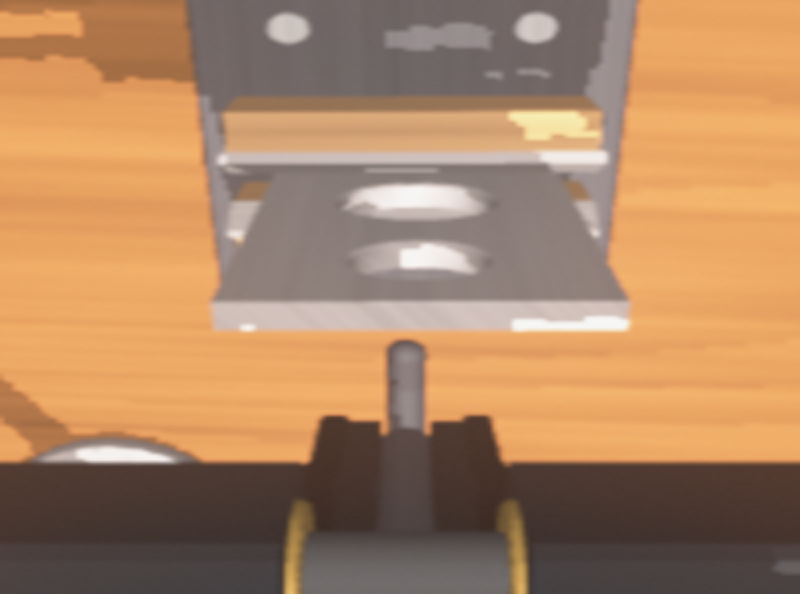

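Call:
{"name": "play_rows", "arguments": {"rows": [[[0,0,0.0022,0,0,0,0.0],[0,0,0.0022,0,0,0,0.0],[-0.0009,0.005,0.0022,0,0,0,0.0],[-0.0017,0.01,0.0022,0,0,0,0.0],[-0.0026,0.015,0.0022,0,0,0,0.0],[-0.0031,0.0177,0.0022,0,0,0,0.0],[-0.0031,0.0177,0.0022,0,0,0,0.0]]]}}

```text
time_s: 29.65
position: [0.4788, 0.0144, 0.1748]
tcp_rot: [[0.175, -0.983, -0.055], [0.009, -0.054, 0.999], [-0.985, -0.175, -0.001]]
force: [-0.2, 0.9, -0.6]
opening: 0.079
```

```bash
python3 - <<'E'
from h import *
s=read_state();P,R=s['position'],s['tcp_rot'];print(P,s['force'],s['opening'],s['time_s'],s['joint_positions'].round(1))
W=snap('wrist','w20');S=snap('scene','s20')
X=hookpts(P,R,(0,.0022),tilt=10);print('seat',hookpts(P,R,(0,.0022),tilt=10,pts=np.array([[0,0.]])))
im=cv2.imread('pics/s20.png');im=cv2.resize(im[150:230,300:380],None,fx=9,fy=7.4,interpolation=2);cv2.imwrite('pics/s20z.png',im)
im=cv2.imread('pics/w20.png');cv2.imwrite('pics/w20z.png',cv2.resize(im[80:300,220:420],None,fx=4,fy=2.7,interpolation=2))
E
```

```text
[0.47883318 0.01436449 0.17477068] [-0.20257027  0.91694204 -0.59970561] 0.07900072153657456 29.65 [ -13.5   20.1  112.9    4.7   37.4 -110.1]
seat [[0.50358108 0.01565577 0.11031306]]
```

View pics/s20z.png

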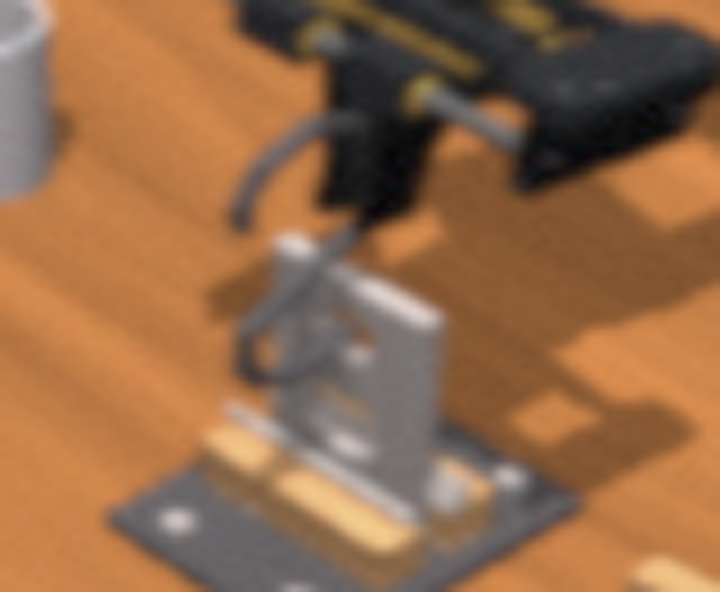

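View pics/w20z.png

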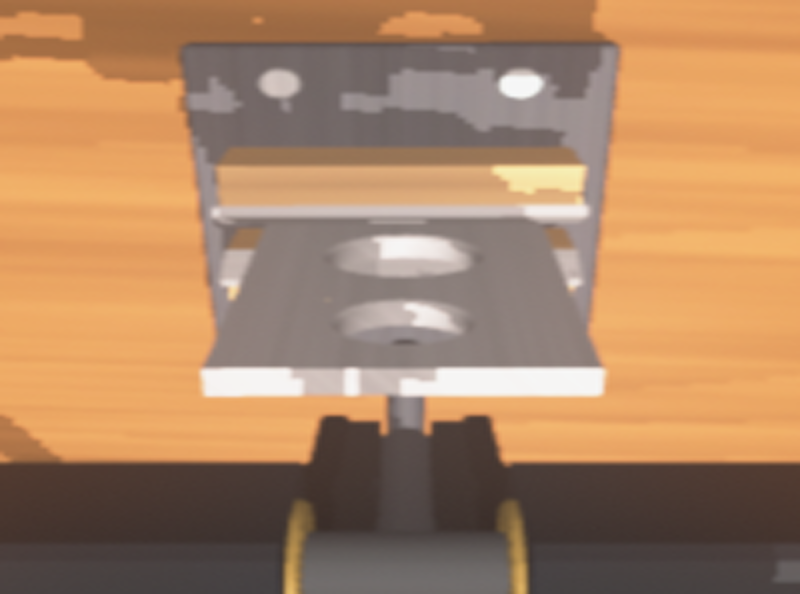

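Call:
{"name": "play_rows", "arguments": {"rows": [[[0.0008,0.003,0,0,0,0,0.0],[0.0001,0.007,0,0,0,0,0.0],[-0.0008,0.012,0,0,0,0,0.0],[-0.0017,0.017,0,0,0,0,0.0],[-0.0025,0.0215,0,0,0,0,0.0],[-0.0031,0.024,0,0,0,0,0.0],[-0.0031,0.024,0,0,0,0,0.0]]]}}

```text
time_s: 30.45
position: [0.4549, 0.013, 0.1737]
tcp_rot: [[0.175, -0.983, -0.055], [0.009, -0.054, 0.999], [-0.985, -0.175, -0.001]]
force: [-0.7, 0.8, -1.6]
opening: 0.081
```

```bash
python3 - <<'E'
from h import *
s=read_state();P,R=s['position'],s['tcp_rot'];print(P,s['force'],s['opening'],s['time_s'],s['joint_positions'].round(1))
W=snap('wrist','w21');S=snap('scene','s21')
X=hookpts(P,R,(0,.0022),tilt=10);print('seat',hookpts(P,R,(0,.0022),tilt=10,pts=np.array([[0,0.]])))
im=cv2.imread('pics/s21.png');im=cv2.resize(im[150:230,300:380],None,fx=9,fy=7.4,interpolation=2);cv2.imwrite('pics/s21z.png',im)
im=cv2.imread('pics/w21.png');cv2.imwrite('pics/w21z.png',cv2.resize(im[80:300,220:420],None,fx=4,fy=2.7,interpolation=2))
print(delta(P+[0,0,.01],hookR(3.3,10)),delta(P+[0,0,.085],hookR(3.3,10)))
E
```

```text
[0.45488297 0.01302878 0.17366822] [-0.6865572   0.76685805 -1.57935241] 0.08134380286456182 30.45 [ -14.6   18.7  116.1    5.1   35.7 -111.6]
seat [[0.47965046 0.01431665 0.10921806]]
[-0.0099, -0.001, 0.0002, -0.15, -0.1, 0.14] [-0.0837, -0.0142, 0.0001, -0.15, -0.1, 0.14]
```

View pics/s21z.png

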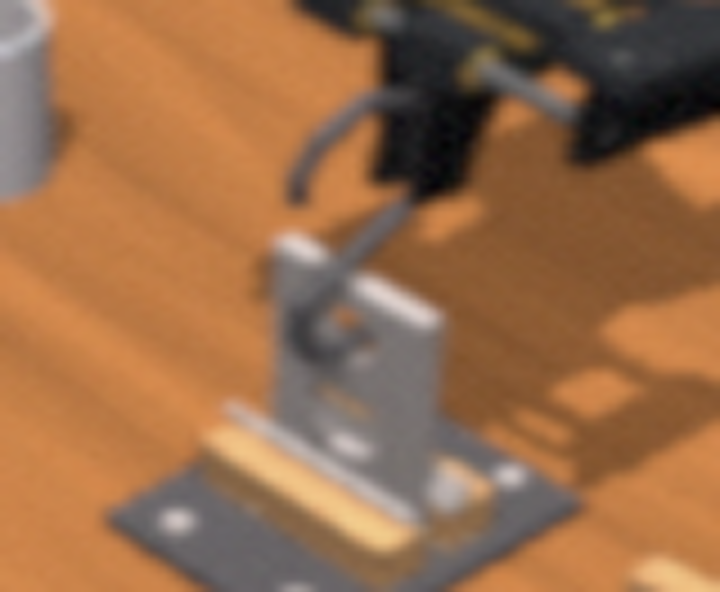

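View pics/w21z.png

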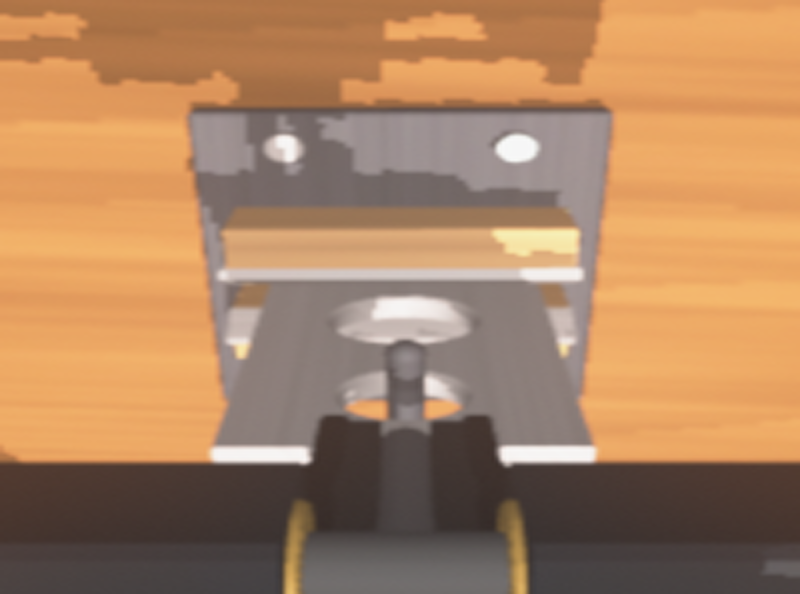

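Call:
{"name": "play_rows", "arguments": {"rows": [[[-0.004,-0.0004,0,0,0,0,0.0],[-0.009,-0.0012,0,0,0,0,0.0],[-0.012,-0.0018,0,0,0,0,0.0],[-0.015,-0.0024,0,0,0,0,0.0],[-0.018,-0.003,0,0,0,0,0.0],[-0.022,-0.0037,0,0,0,0,0.0],[-0.022,-0.0037,0,0,0,0,0.0]]]}}

```text
time_s: 31.25
position: [0.4552, 0.013, 0.1962]
tcp_rot: [[0.175, -0.983, -0.055], [0.008, -0.054, 0.998], [-0.984, -0.176, -0.001]]
force: [-0.4, 1.1, -6.2]
opening: 0.081
```

```bash
python3 - <<'E'
from h import *
s=read_state();P,R=s['position'],s['tcp_rot'];print(P,s['force'],s['opening'],s['time_s'])
W=snap('wrist','w22');S=snap('scene','s22')
X=hookpts(P,R,(0,.0022),tilt=10)
im=cv2.imread('pics/s22.png');im=cv2.resize(im[135:225,295:385],None,fx=8,fy=6.6,interpolation=2)
f=lambda A:np.array([(proj(S,x)+.5-[295,135])*[8,6.6] for x in A]).astype(int)
cv2.polylines(im,[f(X)],False,(0,255,0),1);cv2.imwrite('pics/s22z.png',im)
E
```

```text
[0.45518438 0.01304151 0.19621492] [-0.3565896   1.09583713 -6.2095677 ] 0.08063664400474292 31.25
```

View pics/s22z.png

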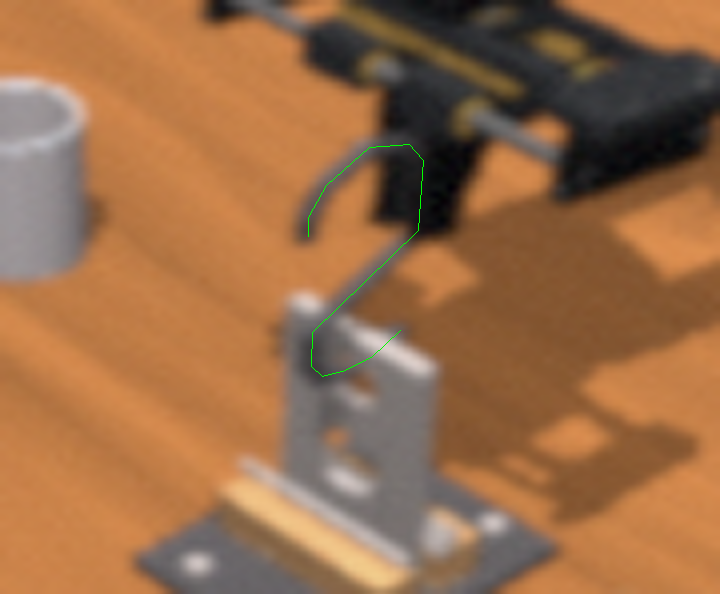

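View pics/w22.png

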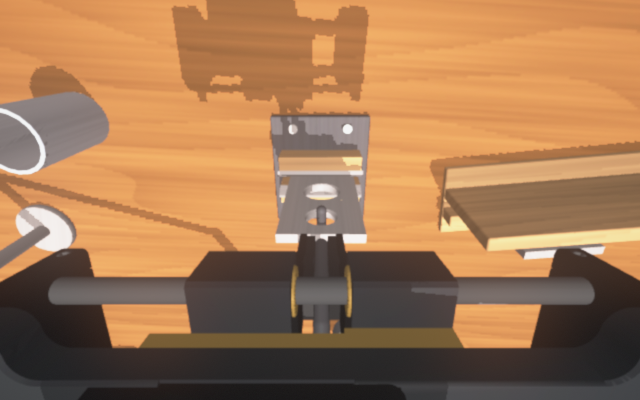

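Call:
{"name": "play_rows", "arguments": {"rows": [[[-0.003,-0.0005,0,0,0,0,0.0],[-0.008,-0.0014,0,0,0,0,0.0],[-0.015,-0.0026,0,0,0,0,0.0],[-0.023,-0.0041,0,0,0,0,0.0],[-0.031,-0.0055,0,0,0,0,0.0],[-0.039,-0.0069,0,0,0,0,0.0],[-0.047,-0.0083,0,0,0,0,0.0],[-0.055,-0.0097,0,0,0,0,0.0],[-0.061,-0.0108,0,0,0,0,0.0],[-0.064,-0.0113,0,0,0,0,0.0],[-0.065,-0.0115,0,0,0,0,0.0],[-0.065,-0.0115,0,0,0,0,0.0]]]}}

```text
time_s: 32.55
position: [0.455, 0.0131, 0.2619]
tcp_rot: [[0.175, -0.983, -0.055], [0.009, -0.054, 0.999], [-0.985, -0.175, -0.001]]
force: [-0.4, 0.3, -5.6]
opening: 0.08
```

```bash
python3 - <<'E'
from h import *
s=read_state();P,R=s['position'],s['tcp_rot'];print(P,s['force'],s['opening'],s['time_s'],s['joint_positions'].round(1))
W=snap('wrist','w23');S=snap('scene','s23')
X=hookpts(P,R,(0,.0022),tilt=10)
im=cv2.imread('pics/s23.png');im=cv2.resize(im[115:235,275:395],None,fx=6.5,fy=5,interpolation=2)
f=lambda A:np.array([(proj(S,x)+.5-[275,115])*[6.5,5] for x in A]).astype(int)
cv2.polylines(im,[f(X)],False,(0,255,0),1);cv2.imwrite('pics/s23z.png',im)
print(delta([.495,-.163,.2615],hookR(-14.4,10)))
E
```

```text
[0.45496836 0.01309228 0.26189824] [-0.41021027  0.26485662 -5.64991002] 0.08028136997419845 32.55 [ -14.5    9.8  109.5    3.8   51.2 -109.9]
[0.0055, -0.03, -0.1781, 17.28, 3.01, 0.05]
```

View pics/s23z.png

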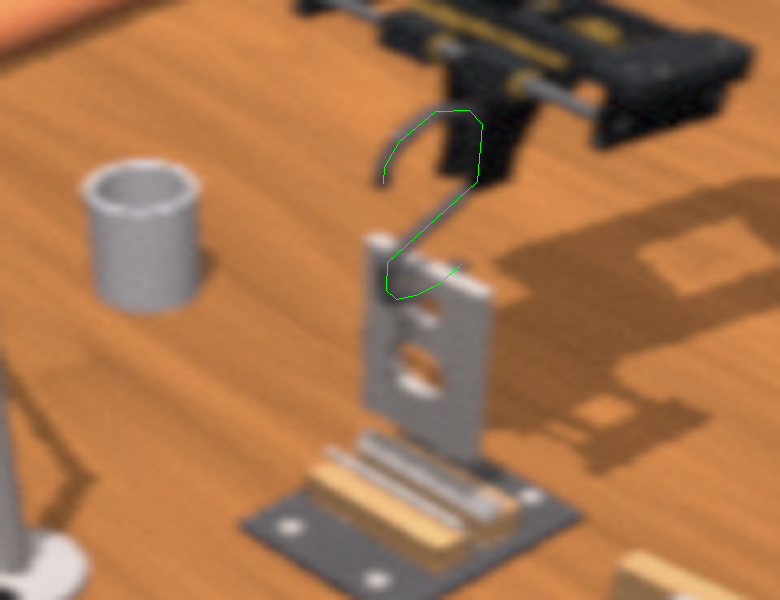

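Call:
{"name": "play_rows", "arguments": {"rows": [[[0.0,-0.0003,-0.002,0.2,0,0,0.0],[0.0001,-0.001,-0.006,0.5,0.1,0,0.0],[0.0003,-0.002,-0.011,1,0.2,0,0.0],[0.0005,-0.003,-0.018,1.7,0.3,0,0.0],[0.0008,-0.0045,-0.027,2.6,0.45,0,0.0],[0.0011,-0.006,-0.037,3.6,0.6,0,0.0],[0.0015,-0.008,-0.048,4.7,0.8,0,0.0],[0.0018,-0.01,-0.06,5.8,1,0,0.0],[0.0022,-0.012,-0.072,7,1.2,0,0.0],[0.0026,-0.014,-0.084,8.2,1.4,0,0.0],[0.003,-0.016,-0.096,9.3,1.6,0,0.0],[0.0033,-0.018,-0.107,10.4,1.8,0,0.0]]]}}

```text
time_s: 33.85
position: [0.4795, -0.0939, 0.2619]
tcp_rot: [[0.174, -0.976, 0.131], [-0.023, 0.129, 0.991], [-0.984, -0.176, -0.0]]
force: [-0.1, -0.2, -5.1]
opening: 0.078
```

```bash
python3 - <<'E'
from h import *
s=read_state();P,R=s['position'],s['tcp_rot'];print(P,s['force'],s['time_s'])
print(delta([.495,-.163,.2615],hookR(-14.4,10)))
E
```

```text
[ 0.47947093 -0.09392085  0.26194097] [-0.08381208 -0.15075616 -5.12231953] 33.85
[0.0047, -0.024, -0.0664, 6.77, 1.19, 0.11]
```

Call:
{"name": "play_rows", "arguments": {"rows": [[[0.0007,-0.0035,-0.0105,1.1,0.2,0,0.0],[0.0014,-0.0072,-0.02,2.1,0.36,0,0.0],[0.002,-0.0105,-0.029,3,0.5,0,0.0],[0.0026,-0.0135,-0.0375,3.9,0.67,0,0.0],[0.0032,-0.0163,-0.045,4.7,0.8,0,0.0],[0.0037,-0.0188,-0.052,5.4,0.93,0,0.0],[0.0041,-0.0208,-0.0575,5.9,1.03,0,0.0],[0.0044,-0.0224,-0.062,6.4,1.1,0,0.0],[0.0046,-0.0235,-0.065,6.7,1.17,0,0.0],[0.0047,-0.024,-0.0664,6.8,1.19,0,0.0],[0.0047,-0.024,-0.0664,6.8,1.19,0,0.0]]]}}

```text
time_s: 34.95
position: [0.4949, -0.1618, 0.2616]
tcp_rot: [[0.17, -0.954, 0.247], [-0.043, 0.244, 0.969], [-0.984, -0.176, 0.0]]
force: [-0.8, 0.3, -4.9]
opening: 0.082
```

```bash
python3 - <<'E'
from h import *
s=read_state();P,R=s['position'],s['tcp_rot'];print(P,s['force'],s['time_s'])
W=snap('wrist','w24');S=snap('scene','s24')
X=hookpts(P,R,(0,.0022),tilt=10)
im=cv2.imread('pics/s24.png');im=cv2.resize(im[85:215,235:365],None,fx=6,fy=4.6,interpolation=2)
f=lambda A:np.array([(proj(S,x)+.5-[235,85])*[6,4.6] for x in A]).astype(int)
cv2.polylines(im,[f(X)],False,(0,255,0),1);cv2.imwrite('pics/s24z.png',im)
print(delta([.5976,-.1899,.2615],hookR(-14.4,10)))
E
```

```text
[ 0.49491843 -0.16178281  0.26157221] [-0.75885751  0.30747538 -4.92711077] 34.95
[0.0187, -0.105, -0.0021, 0.09, 0.04, 0.09]
```

View pics/s24z.png

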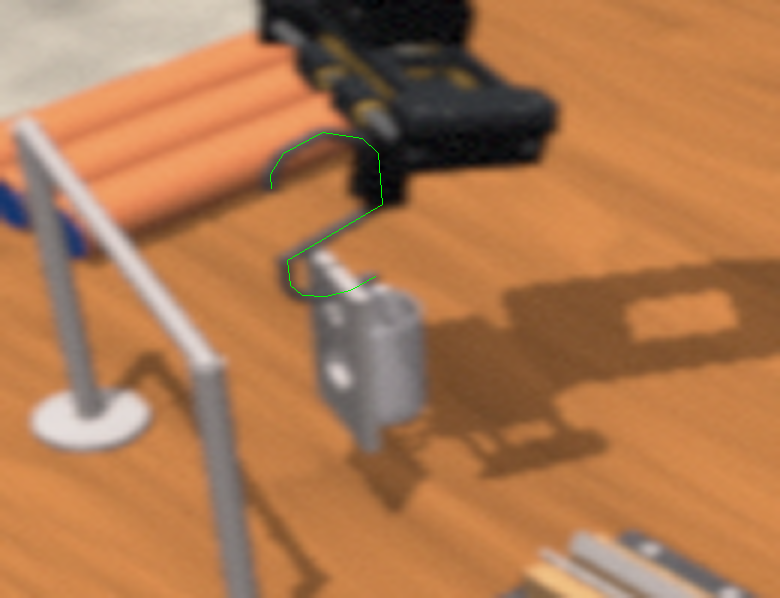

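View pics/w24.png

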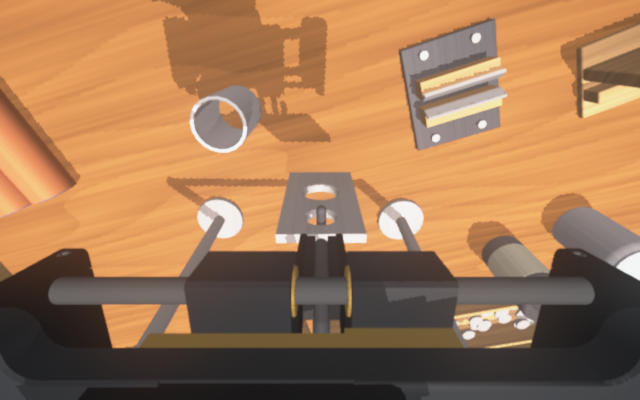

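Call:
{"name": "play_rows", "arguments": {"rows": [[[0.0004,-0.002,0,0,0,0,0.0],[0.0011,-0.006,-0.0002,0,0,0,0.0],[0.0023,-0.013,-0.0004,0,0,0,0.0],[0.004,-0.0225,-0.0006,0,0,0,0.0],[0.006,-0.034,-0.0008,0,0,0,0.0],[0.0083,-0.0465,-0.001,0,0,0,0.0],[0.0106,-0.0595,-0.0012,0,0,0,0.0],[0.0128,-0.072,-0.0015,0,0,0,0.0],[0.0149,-0.0835,-0.0018,0,0,0,0.0],[0.0166,-0.093,-0.002,0,0,0,0.0],[0.018,-0.101,-0.0021,0,0,0,0.0],[0.0187,-0.105,-0.0021,0,0,0,0.0]]]}}

```text
time_s: 36.25
position: [0.5986, -0.1904, 0.2615]
tcp_rot: [[0.17, -0.954, 0.247], [-0.043, 0.243, 0.969], [-0.984, -0.176, 0.0]]
force: [0.1, 0.2, -5.5]
opening: 0.085
```

```bash
python3 - <<'E'
from h import *
s=read_state();P,R=s['position'],s['tcp_rot'];print(P,s['force'],s['time_s'])
W=snap('wrist','w25');S=snap('scene','s25');T=snap('top','t25')
X=hookpts(P,R,(0,.0022),tilt=10)
im=cv2.imread('pics/s25.png');im=cv2.resize(im[85:215,215:345],None,fx=6,fy=4.6,interpolation=2)
cv2.imwrite('pics/s25z.png',im)
for z in (.2615,.2185,.2165): print(delta([.5976,-.1899,z],hookR(-14.4,10)))
E
```

```text
[ 0.5985595  -0.19041265  0.26148297] [ 0.12128793  0.22773048 -5.51567492] 36.25
[-0.0001, 0.0, 0.0001, 0.09, 0.03, 0.08]
[0.0423, 0.0076, 0.0001, 0.09, 0.03, 0.08]
[0.0442, 0.0079, 0.0001, 0.09, 0.03, 0.08]
```

View pics/s25z.png

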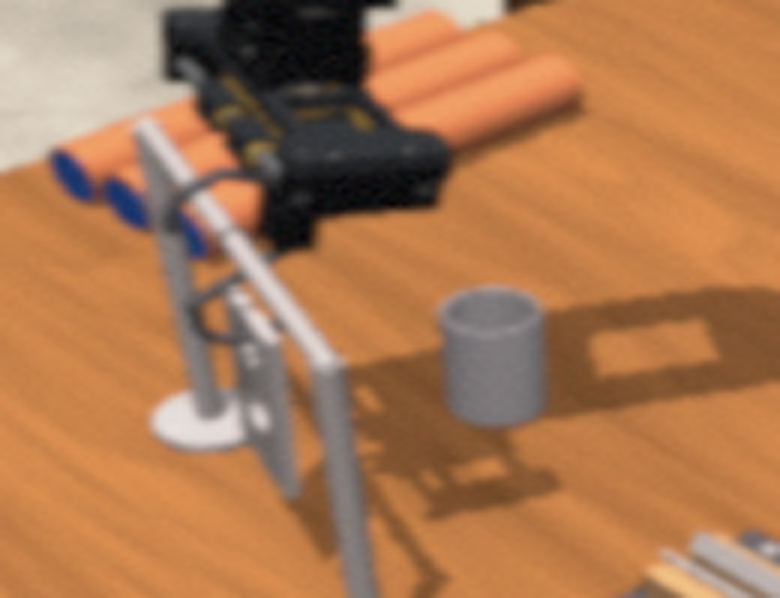

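Call:
{"name": "play_rows", "arguments": {"rows": [[[0.003,0.0005,0,0,0,0,0.0],[0.008,0.0014,0,0,0,0,0.0],[0.014,0.0025,0,0,0,0,0.0],[0.02,0.0036,0,0,0,0,0.0],[0.026,0.0047,0,0,0,0,0.0],[0.032,0.0057,0,0,0,0,0.0],[0.036,0.0065,0,0,0,0,0.0],[0.039,0.007,0,0,0,0,0.0],[0.041,0.0074,0,0,0,0,0.0],[0.042,0.0076,0,0,0,0,0.0],[0.0425,0.0077,0,0,0,0,0.0],[0.0425,0.0077,0,0,0,0,0.0]]]}}

```text
time_s: 37.6
position: [0.5978, -0.1902, 0.2187]
tcp_rot: [[0.171, -0.954, 0.247], [-0.043, 0.243, 0.969], [-0.984, -0.176, 0.0]]
force: [-0.8, 0.4, -5.5]
opening: 0.085
```

Call:
{"name": "play_rows", "arguments": {"rows": [[[0.001,0.0002,0,0,0,0,0.0],[0.002,0.0004,0,0,0,0,0.0],[0.002,0.0004,0,0,0,0,0.0],[0.002,0.0004,0,0,0,0,0.0]]]}}

```text
time_s: 38.0
position: [0.5984, -0.1904, 0.2179]
tcp_rot: [[0.173, -0.953, 0.247], [-0.045, 0.243, 0.969], [-0.984, -0.179, -0.0]]
force: [-3.1, 1.3, 5.7]
opening: 0.081
```

```bash
python3 - <<'E'
from h import *
s=read_state();P,R=s['position'],s['tcp_rot'];print(P,s['force'],s['time_s'])
W=snap('wrist','w26');S=snap('scene','s26')
im=cv2.imread('pics/s26.png');im=cv2.resize(im[95:205,215:315],None,fx=7,fy=5.4,interpolation=2)
cv2.imwrite('pics/s26z.png',im)
E
```

```text
[ 0.59837622 -0.19041392  0.2179328 ] [-3.06423622  1.33619564  5.6655248 ] 38.0
```

View pics/s26z.png

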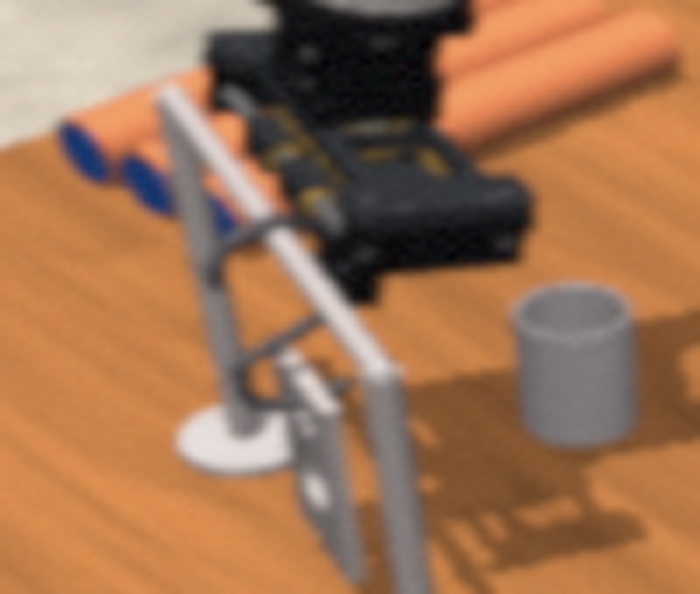

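View pics/w26.png

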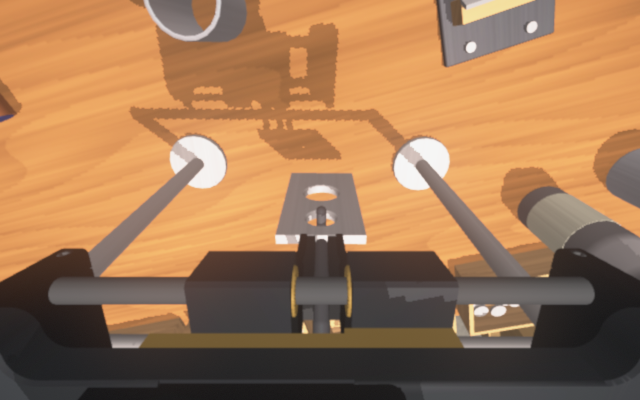

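Call:
{"name": "play_rows", "arguments": {"rows": [[[-0.0007,-0.0001,0,0,0,0,0.0],[-0.0007,-0.0001,0,0,0,0,0.0],[-0.0007,-0.0001,0,0,0,0,0.012],[-0.0007,-0.0001,0,0,0,0,0.02],[-0.0007,-0.0001,0,0,0,0,0.03],[-0.0007,-0.0001,0,0,0,0,0.05],[-0.0007,-0.0001,0,0,0,0,0.06],[-0.0007,-0.0001,0,0,0,0,0.06],[-0.0007,-0.0001,0,0,0,0,0.06],[-0.0007,-0.0001,0,0,0,0,0.06]]]}}

```text
time_s: 39.1
position: [0.5976, -0.1901, 0.2171]
tcp_rot: [[0.17, -0.954, 0.247], [-0.043, 0.243, 0.969], [-0.984, -0.176, 0.0]]
force: [0.0, 0.3, -0.1]
opening: 0.655
```

```bash
python3 - <<'E'
from h import *
s=read_state();P,R=s['position'],s['tcp_rot'];print(P,s['force'],s['opening'],s['time_s'])
W=snap('wrist','w27');S=snap('scene','s27')
im=cv2.imread('pics/s27.png');im=cv2.resize(im[95:205,215:315],None,fx=7,fy=5.4,interpolation=2)
cv2.imwrite('pics/s27z.png',im)
E
```

```text
[ 0.59757862 -0.19014255  0.2171167 ] [ 0.01767397  0.33368619 -0.117367  ] 0.6546059771009854 39.1
```

View pics/s27z.png

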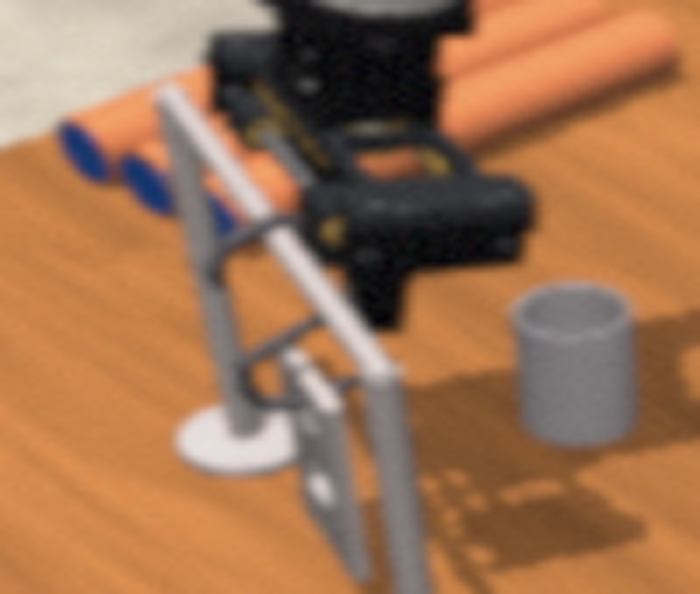

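View pics/w27.png

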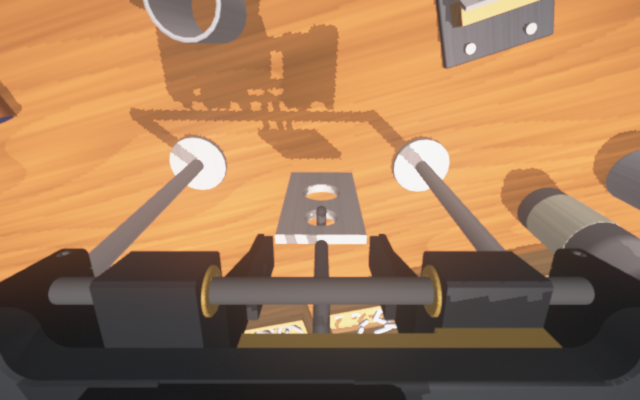

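Call:
{"name": "play_rows", "arguments": {"rows": [[[-0.0009,0.005,0,0,0,0,0.06],[-0.0026,0.015,0,0,0,0,0.06],[-0.0052,0.03,0,0,0,0,0.06],[-0.0087,0.05,0,0,0,0,0.06],[-0.014,0.075,0,0,0,0,0.06],[-0.03,0.1,0,0,0,0,0.06],[-0.06,0.12,0,0,0,0,0.06],[-0.09,0.13,0,0,0,0,0.06],[-0.09,0.13,0,0,0,0,0.06],[-0.09,0.13,0,0,0,0,0.06]]]}}

```text
time_s: 40.2
position: [0.4579, -0.1545, 0.2834]
tcp_rot: [[0.172, -0.954, 0.248], [-0.044, 0.244, 0.969], [-0.984, -0.177, -0.0]]
force: [0.2, -0.4, -0.2]
opening: 0.688
```

```bash
python3 - <<'E'
from h import *
s=read_state();print(s['position'],s['time_s'])
snap('scene','s28');snap('top','t28');snap('wrist','w28')
im=cv2.imread('pics/s28.png');a=cv2.resize(im[95:215,215:315],None,fx=4,fy=4,interpolation=2)
im=cv2.imread('pics/t28.png');b=cv2.resize(im[100:220,350:540],None,fx=2.1,fy=4,interpolation=2)
cv2.imwrite('pics/f28.png',np.hstack([a,b]))
E
```

```text
[ 0.45790983 -0.15450143  0.28344179] 40.2
```

View pics/f28.png

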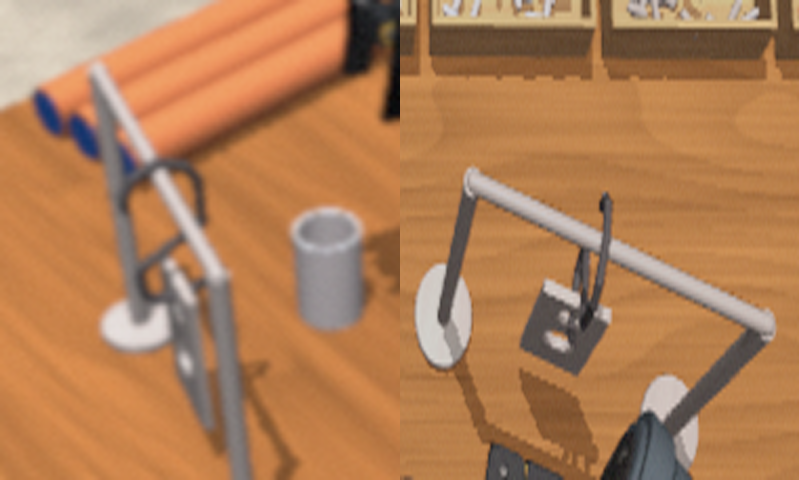

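View pics/s28.png

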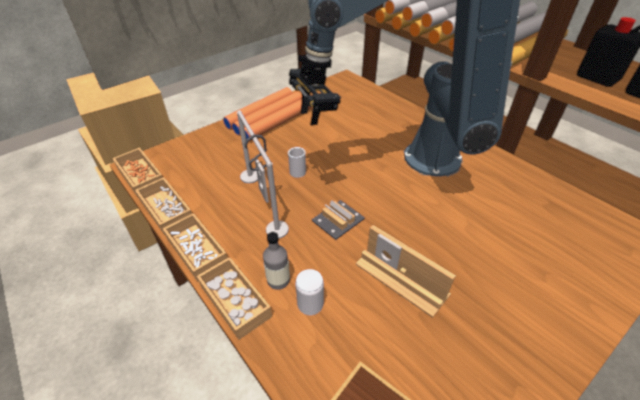

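View pics/w28.png

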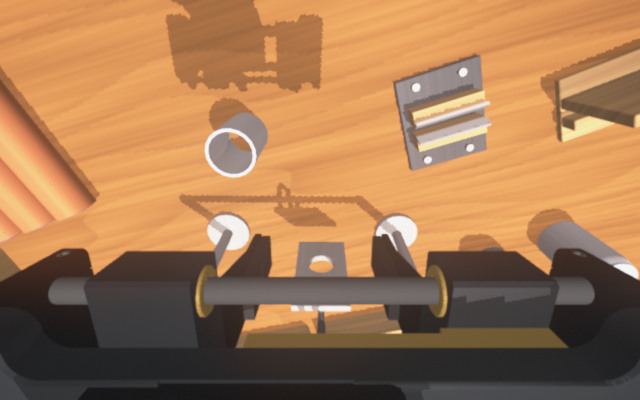

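Call:
{"name": "play_rows", "arguments": {"rows": [[[0,0,0,0,0,0,0.06],[0,0,0,0,0,0,0.06],[0,0,0,0,0,0,0.06],[0,0,0,0,0,0,0.06],[0,0,0,0,0,0,0.06],[0,0,0,0,0,0,0.06],[0,0,0,0,0,0,0.06],[0,0,0,0,0,0,0.06],[0,0,0,0,0,0,0.06],[0,0,0,0,0,0,0.06],[0,0,0,0,0,0,0.06],[0,0,0,0,0,0,0.06]]]}}

```text
time_s: 41.55
position: [0.4582, -0.1546, 0.2829]
tcp_rot: [[0.17, -0.954, 0.247], [-0.043, 0.243, 0.969], [-0.984, -0.176, 0.0]]
force: [-0.7, -0.2, 0.5]
opening: 0.687
```

Call:
{"name": "play_rows", "arguments": {"rows": [[[0,0,0,0,0,0,0.06],[0,0,0,0,0,0,0.06],[0,0,0,0,0,0,0.06],[0,0,0,0,0,0,0.06],[0,0,0,0,0,0,0.06],[0,0,0,0,0,0,0.06],[0,0,0,0,0,0,0.06],[0,0,0,0,0,0,0.06],[0,0,0,0,0,0,0.06],[0,0,0,0,0,0,0.06],[0,0,0,0,0,0,0.06],[0,0,0,0,0,0,0.06]]]}}

```text
time_s: 42.75
position: [0.4583, -0.1546, 0.2829]
tcp_rot: [[0.17, -0.954, 0.247], [-0.043, 0.243, 0.969], [-0.984, -0.176, 0.0]]
force: [0.3, 0.6, -0.5]
opening: 0.687
```

```bash
python3 - <<'E'
from h import *
fs=[capture('scene')['pixels'][95:215,215:315].astype(int) for _ in range(10)]
ft=[capture('top')['pixels'][100:220,350:540].astype(int) for _ in range(8)]
for f in (fs,ft): print([int((abs(a-f[0]).max(2)>15).sum()) for a in f])
snap('scene','s29');print(read_state()['time_s'])
a=cv2.imread('pics/s28.png')[95:215,215:315].astype(int);print((abs(a[...,::-1]-fs[0]).max(2)>15).sum())
E
```

```text
[0, 0, 1, 0, 0, 0, 0, 0, 0, 0]
[0, 1, 1, 1, 0, 0, 1, 0]
43.7
27
```

The hanging plate is still: nothing moved between pictures over 0.9 s. Handing in.

```bash
python3 -c "
from rig import *
print(hand_in()); print(read_state()['time_s'])"
```

```text
the job is handed in; nothing more can be done
None
the job is handed in; nothing more can be done
```

The two-hole plate now hangs from the S-hook on the rail, and I handed the job in at about 43.7 s of the 67 s allowed. I lifted it out of the rack, stood it in the bench-stand slot and let go. Then I took the hook off the rail, passed it through the upper hole, lifted the plate out with the hook alone and hung the hook back.

**Regrasp:** My first grip tilted the tool 30°. In front of the stand that drove the last joint to the end of its range (−163.6°, limit −163.58°), and the tool stopped about 2–3 mm off. I hung the empty hook back on the rail, took it again with a 10° tilt and repeated the approach. The empty hook therefore came off the rail twice. If −163.6° counts as passing the range, that is the one thing I can see that could fail the job.

**Last checks:**
- **Stillness:** 18 pictures over 0.9 s from the scene and top cameras showed no movement of the plate or hook.
- **Clear of the robot:** the gripper was open and more than 10 cm from the plate and rail.
- **Other things:** the other plate, bottle, can and pipe looked to be in their original places, judged by eye only.
- **Forces:** the wrist force readings I saw, at the end of each move, stayed below about 7 N, far below the limits.
- **Small disagreement:** in the scene camera the held hook showed about 1 pixel (2 mm) away from where the arm's pose put it, which is within the stated calibration error.

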